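# File a gauge plate in the lever arch holder

### The job

File the orange gauge plate in the lever arch holder: lift the red-barred lever so that the arches spring open, lower the plate gently over both posts without forcing it until it lies flat on the plates already there, then press the lever fully down so that the arches close over it, and let go. The post carriage can sit a little to either side of the middle, so find the posts by feel, and leave the other things on the bench where they are.

Things in the scene. Friction and masses are not known exactly. Their poses are not given: they have to be found in the camera images.
- holder: Steel lever arch holder fixed to the bench, footplate 160 x 165 x 4 mm. Origin on the bench under the nominal middle of its two posts; z up, x from the filed plates to the arches, y along the post line towards the lever. Pushing the plate with more than 30 N on the post tips bends them (3 to 6 N is plenty for feeling them); pressing it on the bed with more than 60 N does harm too.
- bed (a point): Centre of the bed on which the new plate must lie flat: top of the plates already filed (100 x 90 mm), at x -36, y 0, z 10 mm of the holder. Axes as the holder's. Filed, the gauge plate has its axes along the holder's and its origin here, but shifted along y with the post carriage.
- post_line (a point): Nominal middle between the two post tips, at x 0, y 0, z 48 mm of the holder. Posts 7 mm thick, nearly flat-topped, 64 mm apart (nominally y -32 and +32 mm). Their carriage stands anywhere up to 12 mm to either side along y: this offset is NOT measured nor in this pose, find it by feel or by eye. The carriage shifts only under some 20 N or more sideways.
- arch_hinge (a point): Middle of the hinge line (along y) of the arch frame, at x 36, y 0, z 14 mm of the holder: two wire arches at y -46 and +46 mm joined by a cross bar. Closed, the bar lies across both post tips, 58 mm high over all. Open, all of it is beyond holder x 40 mm, to about x 70 mm, and below 70 mm height, leaving the posts free from above.
- lever (a joint): Lever angle in rad: 0 = lying down, arches closed; 0.95 = raised against its stop, arches fully open (they turn by the same angle). An over-centre spring resists with up to about 7 N at the bar, snaps over near half travel and holds at either end.
- lever_hinge (a point): Lever hinge, axis along the holder's x, at x 0, y 76, z 24 mm of the holder, in a bearing block 40 mm wide in x, y 66 to 88 mm, 34 mm high. Opening raises the red bar up and towards the posts.
- lever_bar (a point): Middle of the red round bar at the lever's end: 10 mm thick, 52 mm long along the holder's x; lying, it is 62 mm out (+y) and 10 mm up from the lever hinge, 34 mm above the bench. Two 5 mm side wires carry it, 45 mm clear between them, open above and below: it can be pinched from above across its thickness between the wires.
- gauge_plate: Orange plate 100 (x) x 90 (y) x 5 mm, 0.14 to 0.28 kg, lying flat on the bench; origin at the centre of its underside, z up. Two punched slots at x +36 mm, y -32 and +32 mm, each 14 mm long in x and 9 mm wide in y. On the way to the holder, a solid grey linear axis overhangs the bench, its near end at about x 0.48, y 0.05 m, 0.2 to 0.3 m high: pass on the robot's side of it.
- plate_rib (a point): Grip point of the black upright rib on the gauge plate, at x -15, y 0, z 28 mm of the plate: rib 16 mm thick in plate x, 54 mm long in y, from the plate's top to 40 mm above its underside.
- test_disc: bystander: pale disc, 80 mm across, 6 mm high, origin under its centre
- light_block: bystander: light grey fixture block 40 x 60 x 28 mm, origin under its centre
- dial_gauge: bystander: dial indicator lying flat, 129 x 57 x 19 mm, origin under its centre
- loupe: bystander: black loupe, 38 mm across, 36 mm high, origin under its centre

How it is judged:
On the way, in this order (a step that is already met when the one before it is completed fails the run):
1. the lever is raised and the arches stand open (value of joint lever above 0.88 rad), for 0.2 s.
2. the plate lies flat on the bed with both posts through its slots, the lever still raised (value of joint lever above 0.8 rad and z of gauge_plate in the frame of holder below 0.014 m and x of gauge_plate in the frame of holder between -0.042 and -0.03 m and y of gauge_plate in the frame of holder between -0.016 and 0.016 m and angle between gauge_plate's own z axis and vertical below 0.06 rad), for 0.2 s.
At the end, for the whole second after the job is handed in: The lever is down (under 0.06 rad); the gauge plate lies still and flat on the bed (underside within 2.5 mm of it, tilt under 0.04 rad), squarely on both posts (origin 30 to 42 mm on the -x side of the post line and within 16 mm of the middle along it, turned less than 0.1 rad) (value of joint lever below 0.06 rad and z of gauge_plate in the frame of holder between 0.008 and 0.0125 m and x of gauge_plate in the frame of holder between -0.042 and -0.03 m and y of gauge_plate in the frame of holder between -0.016 and 0.016 m and angle between the x axis of gauge_plate and the x axis of holder, either way round below 0.1 rad and angle between gauge_plate's own z axis and vertical below 0.04 rad and linear speed of gauge_plate below 0.02 m/s); the robot touches nothing.
It fails at once if the plate is pushed with more than 30 N against the posts or arches while still above the bed (contact force between gauge_plate and holder above 30 N and z of gauge_plate in the frame of holder above 0.02 m).
It fails at once if the plate is pressed on the holder with more than 60 N (contact force between gauge_plate and holder above 60 N).
It fails at once if a bystander is moved more than 30 mm (distance of any of test_disc, light_block, dial_gauge, loupe from where it was at the start of the episode above 0.03 m).
It also fails if it takes over 72 s, if anything falls off the work surface, if the arm or the gripper's body presses on something with over 40 N, if the wrist force passes 120 N, or if a joint passes its speed limit or range.

### The arm

A 7-joint arm with a two-finger parallel gripper is mounted at the origin on a cart in front of the work surface, level with it; the furniture and walls round the work are solid. World frame = base frame: x ahead of the robot, y to its left, z up, the work surface at z = 0. Lengths are in m, angles in rad, forces in N, time in s.
With the tool pointing down it reaches from about 0.425 to 0.875 m from the base axis. Payload 9.9 kg.
Tool frame: the origin (TCP) lies midway between the tips of the shut fingers; the grasp point (between the pads) lies 19 mm behind it; x points along the fingers, y is the direction in which the jaws open and shut, and the axes are right-handed (so a half turn about x gives the same grasp; the last joint's range is limited). The gripper opens to 85 mm and grips with 20 to 120 N. Pads are 22 mm wide; open, the fingers measure 114 mm over their backs; the gripper's body (76 mm by 85 mm) begins 54 mm behind the grasp point. The pads swing forward as they close: fully open they stand 13 mm farther back than shut.
Start: joints at [-1.42, 0.576, 0.025, 1.437, -0.015, 1.129, -0.057], TCP at [0.157, 0.656, 0.231] pointing down, gripper open.
Joint ranges: [-2.76, 2.76], [-0.34, 2.15], [-1.52, 1.57], [0.19, 2.46], [-1.09, 4.23], [0.17, 1.99], [-2.82, 2.82]. Speed limits (rad/s): [2.22, 2.22, 3.01, 3.01, 3.14, 3.14, 3.14].

### API

Orientations are given as [roll, pitch, yaw] about the fixed x, y, z axes, in that order (R = Rz(yaw) Ry(pitch) Rx(roll)).
In Python, from rig import arm gives the robot as it stands.
- The arm moves only by the tool jog_arm, never from a script. Its argument "series" is a list of rows, each an object of numbers: "wx", "wy", "wz": the turn, a rotation vector about the tool's x, y, z in degrees; "tx", "ty", "tz": the shift along the tool's x, y, z in cm; "fingers": the opening, from 0 (shut) to 1 (fully open). A call has 1 to 8 rows; each row shifts and turns the commanded pose from where the row before left it, along the tool's axes as they then stand; what a row does not reach is not made up. A row lasts 1/10 s, in which the tool goes at most 50 mm and 8.59 degrees, less where a joint would pass 70% of its speed; a pose out of reach is approached as far as the arm can. A call is refused whole if a number of a shift passes 5 or a number of a turn 8.59, either way. A call with a gripper value outside its range is refused whole. The fingers move at their own pace and stop on an object; the grip force is fixed at half the most. Time passes only in rows, so rows that do not move let the fingers close. It gives the time, the measured TCP pose, the force and the opening at its end, in the units of the state.
- arm.get_obs(): the state, without advancing time (a new reading comes with each control period).
- arm.grab_frame(name): name is "side" or "top"; returns the picture (480x640x3 uint8, blue, green, red); there is no depth.
- arm.camera_params(name): a dict with "fx", "fy", "cx", "cy" (pixels), "R" (3x3) and "t" (3): a world point X has camera coordinates R X + t. Camera axes: x right, y down, z forward; pixel columns grow to the right and rows downward; lengths in m; the calibration is good to about 2 mm. A picture is of the moment at which its call begins. camera_params takes no time and is no camera call.
- arm.close_job(): hands the job in, once; it reports no verdict.
The state is a dict: "t": time; "joint_positions": joint angles; "joint_vel": joint speeds; "tau": joint torques, N m; "eef_pos": TCP position; "ee_rot": TCP orientation; "wrist_force": force on the tool from outside, world axes, zero at the start; "torque": the same for the moment, N m; "gripper_width": finger opening in m.
Only numpy, scipy, OpenCV 4.12 (cv2) and the standard library are available. Lean on these libraries where they do the work, as an engineer would, in place of code of your own. Each camera call takes 0.05 s, during which the arm holds its last target.

## Working session

There is one attempt and no reset: what is moved stays moved. The work goes in short steps, Python scripts to look and compute and a tool call to move; the robot and the scene stay as the last step left them, time stands still between calls to the robot, and variables do not carry over. Pictures are saved under pics/ and viewed, and the job is handed in when it is done.

Besides the shell and the picture viewer there is one more tool, called by a JSON object that holds its "fn" and its "kwargs". jog_arm: Moves the arm, as the interface text tells. Its arguments: {"type":"object","properties":{"series":{"type":"array","items":{"type":"object","properties":{"wx":{"type":"number"},"wy":{"type":"number"},"wz":{"type":"number"},"tx":{"type":"number"},"ty":{"type":"number"},"tz":{"type":"number"},"fingers":{"type":"number"}}}}},"required":["series"]}

```bash
ls; mkdir -p pics; python3 - <<'E'
from rig import arm
import cv2
print(arm.get_obs())
for n in("side","top"):
    f=arm.grab_frame(n); cv2.imwrite(f"pics/{n}0.png",f)
    print(n,arm.camera_params(n))
print(arm.get_obs()['t'])
E
```

```text
pics
{'t': 0.0, 'joint_positions': array([-1.41985624,  0.57650721,  0.02483915,  1.43789996, -0.01496585,
        1.12903631, -0.05650727]), 'joint_vel': array([ 9.14224707e-04,  1.01768420e-03,  9.88168710e-05, -7.15824928e-04,
       -2.57224017e-03,  1.22106577e-04,  3.10392815e-05]), 'tau': array([ 1.04601102e-05, -7.65757799e+01,  2.25046501e+00, -2.85976088e+01,
        1.52707938e-02,  1.24122767e-02,  1.42647298e-05]), 'eef_pos': array([0.15689405, 0.65603888, 0.23046216]), 'ee_rot': array([-1.5020126 ,  1.56912989, -1.73670698]), 'wrist_force': array([-0.47743855, -0.06381983,  0.04011839]), 'torque': array([ 0.03166639,  0.01008439, -0.01095983]), 'gripper_width': 0.08558813411148584}
side {'fx': 603.7720673125773, 'fy': 603.7720673125773, 'cx': 319.3610846209954, 'cy': 243.24352410010695, 'R': array([[-0.90837212, -0.41769068, -0.01986445],
       [-0.26967172,  0.62145066, -0.73557885],
       [ 0.3195892 , -0.66282243, -0.67714781]]), 't': array([0.53761996, 0.09817807, 1.53359846])}
top {'fx': 559.1260942106134, 'fy': 559.1260942106134, 'cx': 318.97068474568545, 'cy': 236.177918413377, 'R': array([[-0.0103373 , -0.99981296,  0.0163456 ],
       [-0.98624309,  0.00749732, -0.16513132],
       [ 0.16497789, -0.01782774, -0.98613613]]), 't': array([0.1168591 , 0.5103936 , 1.48673162])}
0.1
```

View pics/side0.png

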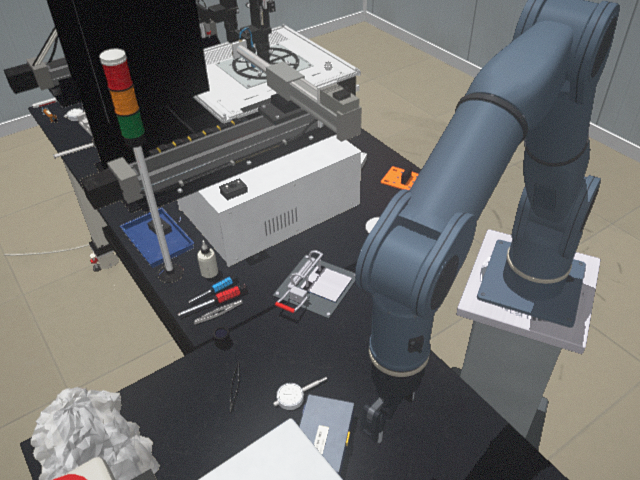

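View pics/top0.png

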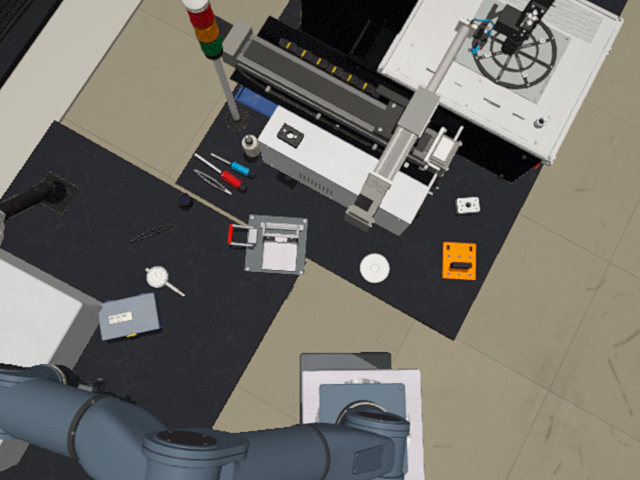

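The top view shows the holder at about (277,245) with the red bar at (231,235), and the orange plate at (460,261). In the side view the bar is at (287,306). I'll zoom in to measure.

```bash
python3 - <<'E'
import cv2,numpy as np
t=cv2.imread('pics/top0.png');s=cv2.imread('pics/side0.png')
cv2.imwrite('pics/c1.png',np.hstack([cv2.resize(t[205:285,220:320],(800,640))[:600,:800]]))
cv2.imwrite('pics/c2.png',cv2.resize(t[230:290,430:490],(600,600),interpolation=cv2.INTER_CUBIC))
cv2.imwrite('pics/c3.png',cv2.resize(s[240:325,265:365],(700,595),interpolation=cv2.INTER_CUBIC))
E
cat > h.py <<'E'
import numpy as np
from rig import arm
P={n:arm.camera_params(n) for n in('side','top')}
def ray(n,uv,z):
    p=P[n];R=np.array(p['R']);t=np.array(p['t'])
    c=-R.T@t; d=R.T@np.array([(uv[0]-p['cx'])/p['fx'],(uv[1]-p['cy'])/p['fy'],1])
    return c+d*(z-c[2])/d[2]
def proj(n,X):
    p=P[n];q=np.array(p['R'])@np.array(X)+p['t'];return q[0]/q[2]*p['fx']+p['cx'],q[1]/q[2]*p['fy']+p['cy']
E
```

```text
(no output)
```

View pics/c1.png

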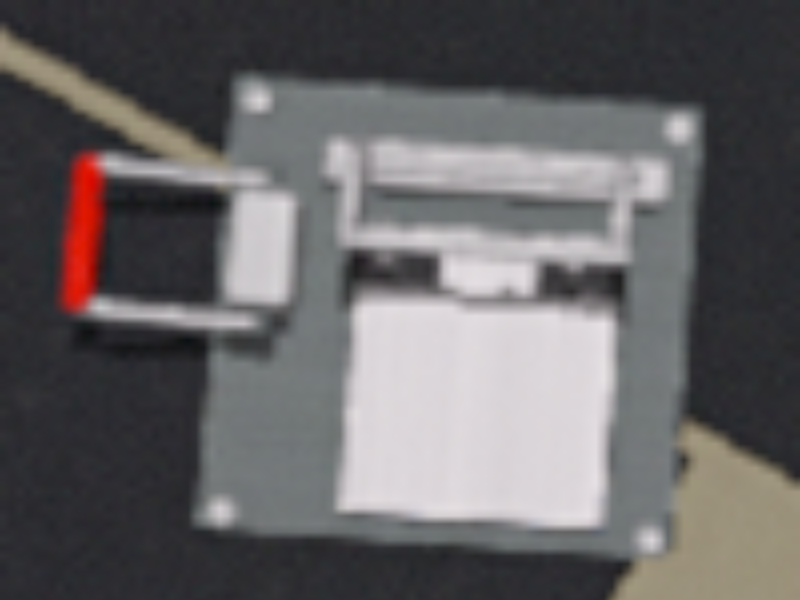

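View pics/c2.png

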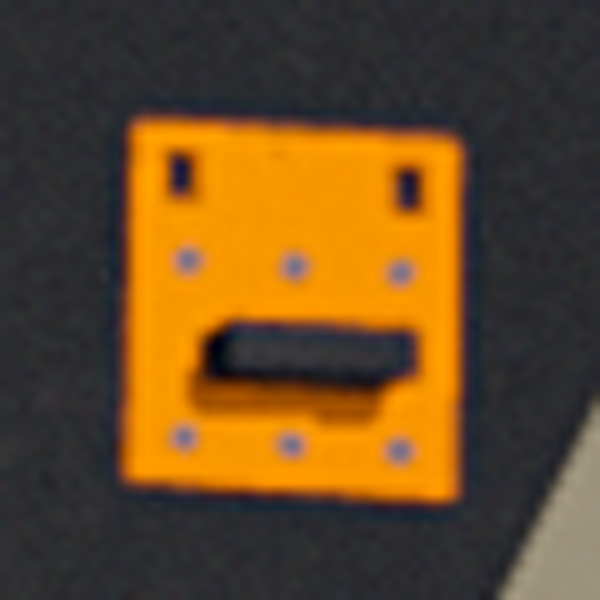

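View pics/c3.png

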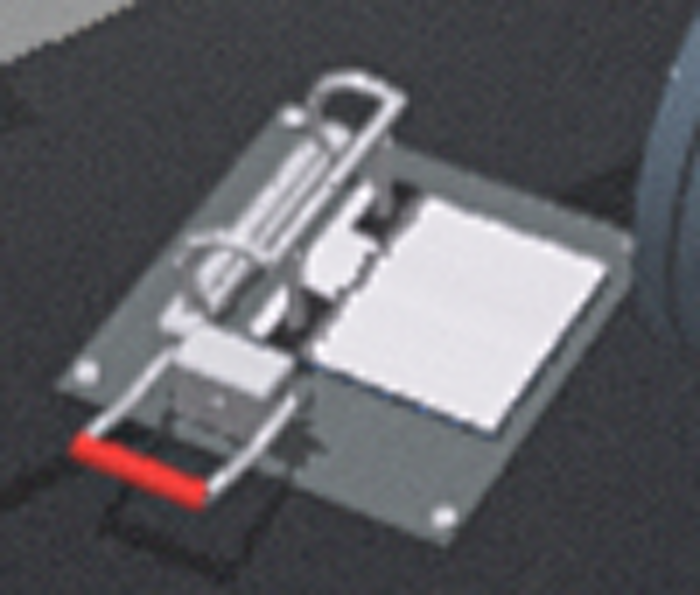

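```bash
python3 - <<'E'
from h import *
import cv2
t=cv2.imread('pics/top0.png');s=cv2.imread('pics/side0.png')
def rect(m,name):
    m=m.astype(np.uint8)
    c=max(cv2.findContours(m,0,cv2.CHAIN_APPROX_NONE)[0],key=cv2.contourArea)
    r=cv2.minAreaRect(c);return cv2.boxPoints(r),r
def red(im):
    b,g,r=[im[...,i].astype(int) for i in range(3)];return (r>150)&(g<90)&(b<90)
m=red(t);m[:, :222]=0;m[:200]=0;m[:,262:]=0
b,r=rect(m,'');print('top red',r, ray('top',np.add(r[0],0),.036))
m=red(s);m[:290]=0;m[325:]=0;m[:,:262]=0;m[:,310:]=0
b,r=rect(m,'');print('side red',r,ray('side',r[0],.036))
b,g,rr=[t[...,i].astype(int) for i in range(3)];m=(rr>180)&(b<80)&(g<200)&(g>90);m[:230]=0
b,r=rect(m,'');print('plate',r);W=np.array([ray('top',q,.005) for q in b]);print(W,W.mean(0),[np.linalg.norm(W[i]-W[i-1]) for i in range(4)])
# slots
for q in [(180,174),(408,188)]:
    print('slot',ray('top',(430+q[0]/10-.45,230+q[1]/10-.45),.004))
# footplate corners
F=[ray('top',(220+x/8-.45,205+y/8*1-.45),.004) for x,y in [(240,75),(703,108),(668,553),(195,525)]]
print(np.array(F),np.mean(F,0),[np.linalg.norm(F[i]-F[i-1]) for i in range(4)])
B=[ray('top',(220+x/8-.45,205+y/8-.45),.010) for x,y in [(338,512),(605,527),(615,300),(350,293)]];print(np.array(B))
d=B[1]-B[0];print('bed yaw',np.arctan2(d[0],-d[1]),np.linalg.norm(d))
d=F[1]-F[0];e=F[2]-F[3];print('fp yaw',np.arctan2(d[0],-d[1]),np.arctan2(e[0],-e[1]))
d=F[3]-F[0];e=F[2]-F[1];print('fp yaw',np.arctan2(d[1],-d[0]),np.arctan2(e[1],-e[0]))
# side fp corners
for x,y in [(55,388),(290,103),(632,245),(447,545)]: print('side fp',ray('side',(265+x/7-.45,240+y/7-.45),.004))
for x,y in [(490,435),(610,265),(310,358),(425,195)]: print('side bed',ray('side',(265+x/7-.45,240+y/7-.45),.010))
E
```

```text
top red ((229.93849182128906, 233.49232482910156), (3.7210419178009033, 19.101348876953125), 7.125016689300537) [0.52164686 0.35590118 0.036     ]
side red ((284.470458984375, 306.5710144042969), (20.23077392578125, 3.923077344894409), 22.61986541748047) [0.52016046 0.35357193 0.036     ]
plate ((459.0, 260.5), (37.0, 32.0), 90.0)
[[ 0.49832337 -0.23612901  0.005     ]
 [ 0.49762208 -0.32630781  0.005     ]
 [ 0.39368229 -0.3204177   0.005     ]
 [ 0.39447359 -0.23123467  0.005     ]] [ 0.44602533 -0.27852229  0.005     ] [np.float64(0.10396504995931631), np.float64(0.09018152353429183), np.float64(0.1041065464733981), np.float64(0.08918654457769219)]
slot [ 0.48434086 -0.24851189  0.004     ]
slot [ 0.47986695 -0.31249061  0.004     ]
[[0.58266795 0.30631738 0.004     ]
 [0.56968552 0.14356906 0.004     ]
 [0.41276614 0.15676757 0.004     ]
 [0.42390113 0.32024175 0.004     ]] [0.49725518 0.23172394 0.004     ] [np.float64(0.15937625509827952), np.float64(0.1632653013316819), np.float64(0.15747346294417341), np.float64(0.16385297185218115)]
[[0.4273382  0.27038159 0.01      ]
 [0.42135322 0.17837704 0.01      ]
 [0.5005931  0.174637   0.01      ]
 [0.50377275 0.26671454 0.01      ]]
bed yaw -0.06495933220257374 0.09219900818498467
fp yaw -0.07960143664838124 -0.06800962710266599
fp yaw 0.08747944154380448 0.08391260021196732
side fp [0.5800823  0.30705355 0.004     ]
side fp [0.56677654 0.14025392 0.004     ]
side fp [0.41809384 0.15830518 0.004     ]
side fp [0.42179572 0.3174336  0.004     ]
side bed [0.42635453 0.27005141 0.01      ]
side bed [0.41947572 0.17645724 0.01      ]
side bed [0.50010556 0.26218637 0.01      ]
side bed [0.49631208 0.17048789 0.01      ]
```

```bash
cat >> h.py <<'E'
from scipy.spatial.transform import Rotation as Ro
HY=-0.075; HO=np.array([0.5098,0.2173])
def hold(x,y,z=0):
    c,s=np.cos(HY),np.sin(HY);return np.array([HO[0]+c*x-s*y,HO[1]+s*x+c*y,z])
def cur():
    o=arm.get_obs();return o,np.array(o['eef_pos']),Ro.from_euler('xyz',o['ee_rot']).as_matrix()
def down(yaw): # tool y horizontal at angle yaw (world)
    x=np.array([0,0,-1.]);y=np.array([np.cos(yaw),np.sin(yaw),0]);return np.column_stack([x,y,np.cross(x,y)])
def delta(p1,R1,shift_after=False):
    o,p,R=cur()
    rv=Ro.from_matrix(R.T@R1).as_rotvec(degrees=True)
    print('t',o['t'],'p',p.round(4),'w',round(o['gripper_width'],4),'F',o['wrist_force'].round(2))
    print(' turn deg',rv.round(2),' shift cm if turned last',(R.T@(p1-p)*100).round(2),' if turned first',(R1.T@(p1-p)*100).round(2))
E
python3 - <<'E'
from h import *
import cv2
o,p,R=cur();print(R.round(3))
t=cv2.imread('pics/top0.png');s=cv2.imread('pics/side0.png')
cv2.imwrite('pics/c4.png',np.hstack([cv2.resize(t[150:240,310:410],(400,360)),cv2.resize(s[60:150,280:380],(400,360))]))
print(hold(0,138)); print(proj('top',hold(0,138,.034)),proj('side',hold(0,138,.034)))
delta(hold(0,138,.12),down(np.pi/2+HY)); delta(hold(0,138,.12),down(-np.pi/2+HY))
E
```

```text
[[-0.     0.233  0.973]
 [-0.001  0.973 -0.233]
 [-1.    -0.001  0.   ]]
[ 10.8500996 137.8293569   0.       ]
(np.float64(-97699.35105629543), np.float64(-6281.412436335408)) (np.float64(786.9061785510715), np.float64(-335.52655745277116))
t 0.1 p [0.157  0.6561 0.2305] w 0.0854 F [0.39 0.41 0.85]
 turn deg [-9.16 -0.    0.09]  shift cm if turned last [-9.320000e+00  1.358973e+04 -2.151220e+03]  if turned first [1.105000e+01 1.375889e+04 3.847000e+01]
t 0.1 p [0.157  0.6561 0.2305] w 0.0854 F [0.39 0.41 0.85]
 turn deg [1.7084e+02 1.3000e-01 0.0000e+00]  shift cm if turned last [-9.320000e+00  1.358973e+04 -2.151220e+03]  if turned first [ 1.105000e+01 -1.375889e+04 -3.847000e+01]
```

View pics/c4.png

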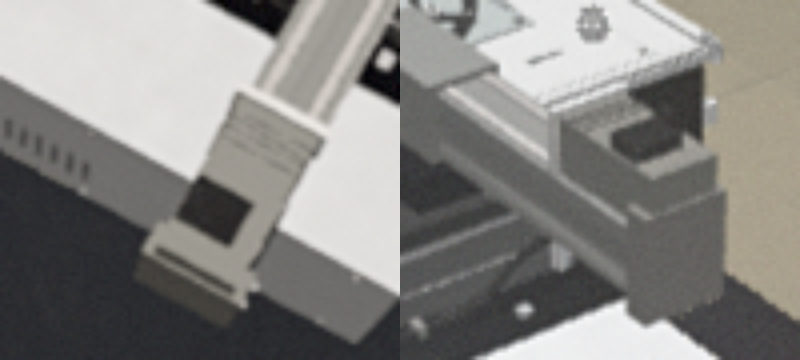

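```bash
sed -i 's/def hold(x,y,z=0):/def hold(x,y,z=0):\n    x=x\/1000;y=y\/1000/' h.py
python3 - <<'E'
from h import *
print(hold(0,138)); print(proj('top',hold(0,138,.034)),proj('side',hold(0,138,.034)))
for z in(.2,.3): print([ray('top',q,z).round(3) for q in((344,221),(368,231))])
print([ray('side',(280+x/4,60+y/4),.2).round(3) for x,y in ((240,325),(320,290))])
delta(hold(0,138,.12),down(np.pi/2+HY))
E
```

```text
[0.5201403  0.35491206 0.        ]
(np.float64(230.39416833012814), np.float64(234.15518657900492)) (np.float64(284.2714475354154), np.float64(307.5180799423018))
[array([0.522, 0.053, 0.2  ]), array([ 0.497, -0.005,  0.2  ])]
[array([0.503, 0.06 , 0.3  ]), array([0.479, 0.005, 0.3  ])]
[array([ 0.581, -0.122,  0.2  ]), array([ 0.547, -0.184,  0.2  ])]
t 0.1 p [0.157  0.6561 0.2305] w 0.0854 F [0.39 0.41 0.85]
 turn deg [-9.16 -0.    0.09]  shift cm if turned last [ 11.09 -20.83  42.33]  if turned first [ 11.05 -27.31  38.47]
```

{"fn": "jog_arm", "kwargs": {"series": [{"wx": -4.6, "fingers": 0.47}, {"wx": -4.6}, {"ty": -2.7, "tz": 3.8}, {"ty": -2.7, "tz": 3.8}, {"ty": -2.7, "tz": 3.8}, {"ty": -2.7, "tz": 3.8}, {"ty": -2.7, "tz": 3.8}, {"ty": -2.7, "tz": 3.8}]}}

```text
$.series[0]: bad value
```

{"fn": "jog_arm", "kwargs": {"series": [{"ty": -2.7, "tz": 3.8, "tx": 1.0}, {"ty": -2.7, "tz": 3.8, "tx": 1.5}, {"ty": -2.7, "tz": 3.8, "tx": 2}, {"ty": -2.7, "tz": 3.8, "tx": 2}, {}, {}]}}

```text
$.series[0]: bad value
```

```bash
python3 - <<'E'
from h import *
import cv2
f=arm.grab_frame('top');cv2.imwrite('pics/t1.png',cv2.resize(f[180:300,200:360],(800,600),interpolation=cv2.INTER_CUBIC))
delta(hold(0,138,.016),down(np.pi/2+HY))
E
```

```text
t 0.15 p [0.1569 0.6562 0.2306] w 0.0851 F [ 0.36 -0.3  -0.53]
 turn deg [-9.16 -0.    0.07]  shift cm if turned last [ 21.49 -20.82  42.33]  if turned first [ 21.46 -27.32  38.47]
```

View pics/t1.png

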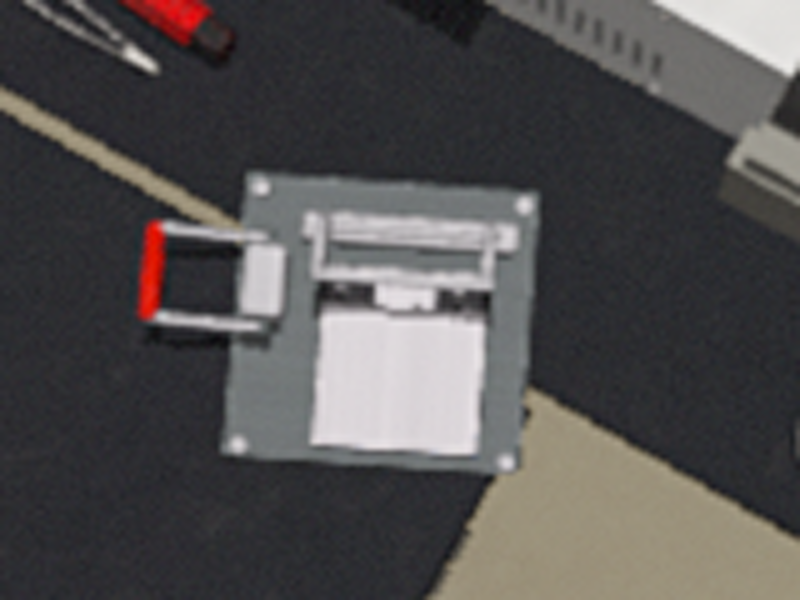

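Both calls were refused, because every row needs all seven numbers. The picture confirms nothing moved: the bar is still at (152,270) in the crop. I'll send full rows.

{"fn": "jog_arm", "kwargs": {"series": [{"tx": 0, "ty": 0, "tz": 0, "wx": -4.6, "wy": 0, "wz": 0, "fingers": 0.47}, {"tx": 0, "ty": 0, "tz": 0, "wx": -4.6, "wy": 0, "wz": 0, "fingers": 0.47}, {"tx": 0, "ty": -2.7, "tz": 3.8, "wx": 0, "wy": 0, "wz": 0, "fingers": 0.47}, {"tx": 0, "ty": -2.7, "tz": 3.8, "wx": 0, "wy": 0, "wz": 0, "fingers": 0.47}, {"tx": 0, "ty": -2.7, "tz": 3.8, "wx": 0, "wy": 0, "wz": 0, "fingers": 0.47}, {"tx": 0, "ty": -2.7, "tz": 3.8, "wx": 0, "wy": 0, "wz": 0, "fingers": 0.47}, {"tx": 0, "ty": -2.7, "tz": 3.8, "wx": 0, "wy": 0, "wz": 0, "fingers": 0.47}, {"tx": 0, "ty": -2.7, "tz": 3.8, "wx": 0, "wy": 0, "wz": 0, "fingers": 0.47}]}}

```text
t: 0.95
eef_pos: [0.3735, 0.4766, 0.2312]
ee_rot: [-2.016, 1.571, -2.091]
wrist_force: [1.1, 0.8, -0.6]
gripper_width: 0.0399
```

{"fn": "jog_arm", "kwargs": {"series": [{"tx": 1, "ty": -2.7, "tz": 3.8, "wx": 0, "wy": 0, "wz": 0, "fingers": 0.47}, {"tx": 1.5, "ty": -2.7, "tz": 3.8, "wx": 0, "wy": 0, "wz": 0, "fingers": 0.47}, {"tx": 1.5, "ty": -2.7, "tz": 3.8, "wx": 0, "wy": 0, "wz": 0, "fingers": 0.47}, {"tx": 1.5, "ty": -2.7, "tz": 3.8, "wx": 0, "wy": 0, "wz": 0, "fingers": 0.47}, {"tx": 4, "ty": 0, "tz": 0, "wx": 0, "wy": 0, "wz": 0, "fingers": 0.47}, {"tx": 0, "ty": 0, "tz": 0, "wx": 0, "wy": 0, "wz": 0, "fingers": 0.47}, {"tx": 0, "ty": 0, "tz": 0, "wx": 0, "wy": 0, "wz": 0, "fingers": 0.47}]}}

```text
t: 1.65
eef_pos: [0.5148, 0.3597, 0.1362]
ee_rot: [-2.834, 1.569, -2.907]
wrist_force: [0.2, -0.5, -0.0]
gripper_width: 0.0399
```

```bash
python3 - <<'E'
from h import *
import cv2
f=arm.grab_frame('top');g=arm.grab_frame('side');cv2.imwrite('pics/t2.png',np.hstack([cv2.resize(f[160:310,180:340],(400,375)),cv2.resize(g[210:360,220:380],(400,375))]))
delta(hold(0,138,.016),down(np.pi/2+HY))
E
```

```text
t 1.75 p [0.5156 0.3609 0.138 ] w 0.0401 F [0.97 0.13 0.15]
 turn deg [ 0.17  0.05 -0.1 ]  shift cm if turned last [12.19 -0.59  0.49]  if turned first [12.2  -0.56  0.5 ]
```

View pics/t2.png

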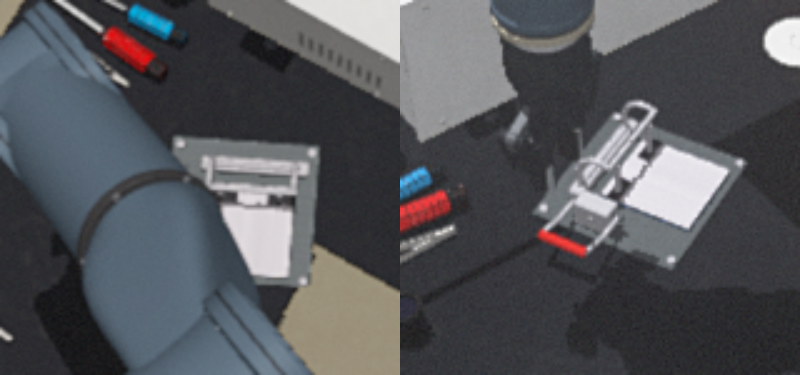

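The hand hovers above the bar with a small offset left to correct. The top view is blocked by the arm; the side view shows the bar free at (563,243). I'll descend onto it.

{"fn": "jog_arm", "kwargs": {"series": [{"tx": 3, "ty": -0.6, "tz": 0.5, "wx": 0, "wy": 0, "wz": 0, "fingers": 0.47}, {"tx": 3, "ty": 0, "tz": 0, "wx": 0, "wy": 0, "wz": 0, "fingers": 0.47}, {"tx": 2, "ty": 0, "tz": 0, "wx": 0, "wy": 0, "wz": 0, "fingers": 0.47}, {"tx": 2, "ty": 0, "tz": 0, "wx": 0, "wy": 0, "wz": 0, "fingers": 0.47}, {"tx": 1, "ty": 0, "tz": 0, "wx": 0, "wy": 0, "wz": 0, "fingers": 0.47}, {"tx": 0.9, "ty": 0, "tz": 0, "wx": 0, "wy": 0, "wz": 0, "fingers": 0.47}, {"tx": 0, "ty": 0, "tz": 0, "wx": 0, "wy": 0, "wz": 0, "fingers": 0.47}]}}

```text
t: 2.45
eef_pos: [0.5202, 0.3532, 0.0173]
ee_rot: [3.056, 1.571, 2.983]
wrist_force: [0.2, 0.3, 0.2]
gripper_width: 0.04
```

```bash
python3 - <<'E'
from h import *
import cv2
g=arm.grab_frame('side');cv2.imwrite('pics/s3.png',cv2.resize(g[240:340,230:360],(780,600),interpolation=cv2.INTER_CUBIC))
delta(hold(0,138,.016),down(np.pi/2+HY))
E
```

```text
t 2.5 p [0.5206 0.3532 0.0179] w 0.0401 F [0.73 0.71 0.02]
 turn deg [ 0.07  0.03 -0.03]  shift cm if turned last [ 0.19  0.16 -0.06]  if turned first [ 0.19  0.16 -0.06]
```

View pics/s3.png

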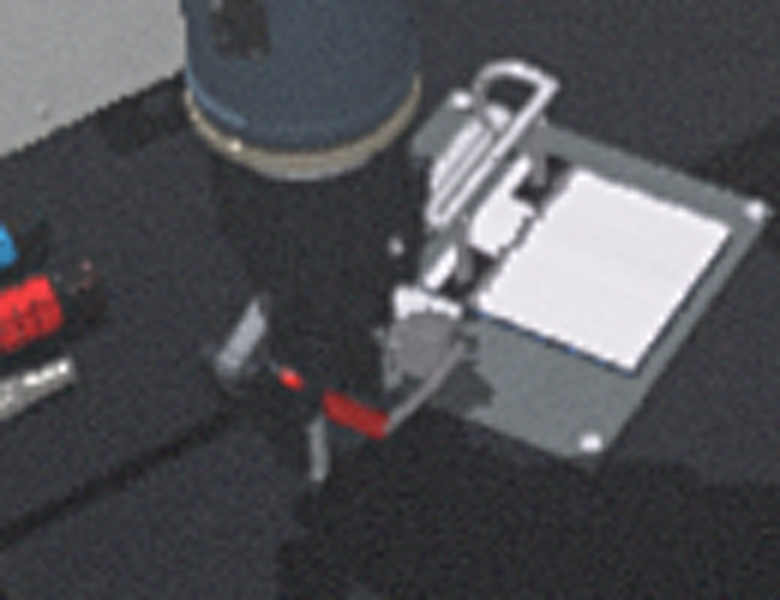

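The near finger crosses the middle of the bar, with red visible on both sides at (290,378) and (355,412). I'll close on it.

{"fn": "jog_arm", "kwargs": {"series": [{"tx": 0, "ty": 0.1, "tz": 0, "wx": 0, "wy": 0, "wz": 0, "fingers": 0.0}, {"tx": 0, "ty": 0, "tz": 0, "wx": 0, "wy": 0, "wz": 0, "fingers": 0.0}, {"tx": 0, "ty": 0, "tz": 0, "wx": 0, "wy": 0, "wz": 0, "fingers": 0.0}, {"tx": 0, "ty": 0, "tz": 0, "wx": 0, "wy": 0, "wz": 0, "fingers": 0.0}]}}

```text
t: 2.9
eef_pos: [0.521, 0.3545, 0.0182]
ee_rot: [0.898, 1.569, 0.824]
wrist_force: [-0.0, 1.3, 6.8]
gripper_width: 0.0081
```

```bash
python3 - <<'E'
from h import *
delta(hold(0,138,.016),down(np.pi/2+HY))
p0=np.array([62,10]);q=p0
for a in np.linspace(0,.95,9)[1:]:
    c,s=np.cos(a),np.sin(a);n=np.array([c*62-s*10,s*62+c*10]);print(a,(n-q)/10,(n-p0)/10);q=n
E
```

```text
t 2.9 p [0.521  0.3545 0.0182] w 0.0081 F [-0.02  1.31  6.77]
 turn deg [ 0.06  0.07 -0.08]  shift cm if turned last [ 0.22  0.04 -0.09]  if turned first [ 0.22  0.04 -0.09]
0.11875 [-0.1621346   0.72747834] [-0.1621346   0.72747834]
0.2375 [-0.24717793  0.70314681] [-0.40931253  1.43062515]
0.35624999999999996 [-0.32873976  0.66891146] [-0.73805229  2.09953661]
0.475 [-0.40567129  0.62525449] [-1.14372357  2.72479109]
0.59375 [-0.47688893  0.57279081] [-1.62061251  3.2975819 ]
0.7124999999999999 [-0.5413896   0.51225937] [-2.16200211  3.80984127]
0.8312499999999999 [-0.5982648   0.44451276] [-2.76026691  4.25435403]
0.95 [-0.64671344  0.37050519] [-3.40698035  4.62485922]
```

{"fn": "jog_arm", "kwargs": {"series": [{"tx": -0.36, "ty": -0.06, "tz": 0, "wx": 0, "wy": 0, "wz": 0, "fingers": 0.0}, {"tx": -0.37, "ty": -0.1, "tz": 0, "wx": 0, "wy": 0, "wz": 0, "fingers": 0.0}, {"tx": -0.36, "ty": -0.11, "tz": 0, "wx": 0, "wy": 0, "wz": 0, "fingers": 0.0}, {"tx": -0.34, "ty": -0.14, "tz": 0, "wx": 0, "wy": 0, "wz": 0, "fingers": 0.0}, {"tx": -0.34, "ty": -0.15, "tz": 0, "wx": 0, "wy": 0, "wz": 0, "fingers": 0.0}, {"tx": -0.33, "ty": -0.18, "tz": 0, "wx": 0, "wy": 0, "wz": 0, "fingers": 0.0}]}}

```text
t: 3.5
eef_pos: [0.5205, 0.3482, 0.0386]
ee_rot: [1.168, 1.568, 1.095]
wrist_force: [1.9, 6.4, -4.7]
gripper_width: 0.008
```

```bash
python3 - <<'E'
from h import *
import cv2
g=arm.grab_frame('side');cv2.imwrite('pics/s4.png',cv2.resize(g[240:340,230:360],(780,600),interpolation=cv2.INTER_CUBIC))
delta(hold(0,138,.016),down(np.pi/2+HY))
E
```

```text
t 3.55 p [0.5205 0.348  0.039 ] w 0.0077 F [ 1.47  6.65 -3.23]
 turn deg [ 0.08  0.07 -0.16]  shift cm if turned last [ 2.31  0.68 -0.09]  if turned first [ 2.3   0.69 -0.09]
```

View pics/s4.png

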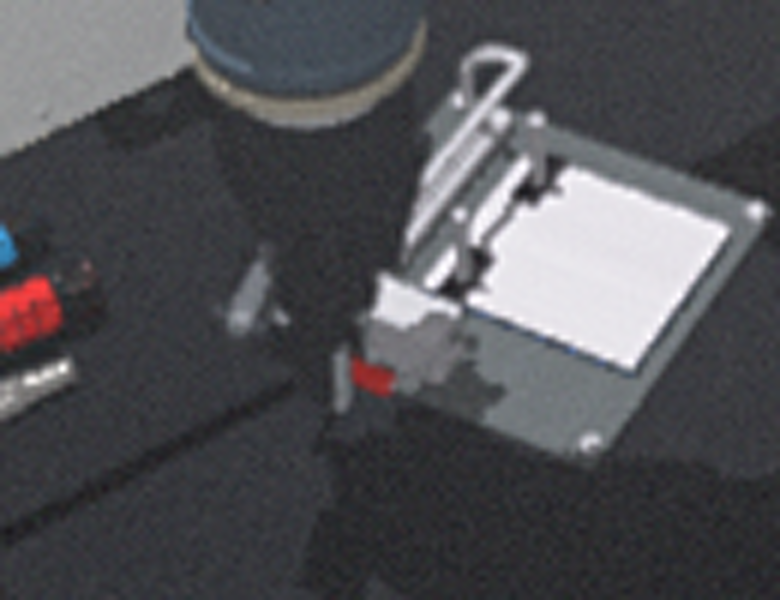

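The bar, at (372,377), is rising with the fingers and the arches are opening. I'll follow the rest of the arc.

{"fn": "jog_arm", "kwargs": {"series": [{"tx": -0.62, "ty": -0.38, "tz": 0, "wx": 0, "wy": 0, "wz": 0, "fingers": 0.0}, {"tx": -0.57, "ty": -0.46, "tz": 0, "wx": 0, "wy": 0, "wz": 0, "fingers": 0.0}, {"tx": -0.51, "ty": -0.54, "tz": 0, "wx": 0, "wy": 0, "wz": 0, "fingers": 0.0}, {"tx": -0.44, "ty": -0.6, "tz": 0, "wx": 0, "wy": 0, "wz": 0, "fingers": 0.0}, {"tx": -0.37, "ty": -0.65, "tz": 0, "wx": 0, "wy": 0, "wz": 0, "fingers": 0.0}, {"tx": 0, "ty": -0.1, "tz": 0, "wx": 0, "wy": 0, "wz": 0, "fingers": 0.0}, {"tx": 0, "ty": 0, "tz": 0, "wx": 0, "wy": 0, "wz": 0, "fingers": 0.0}]}}

```text
t: 4.25
eef_pos: [0.5189, 0.3236, 0.0668]
ee_rot: [1.116, 1.562, 1.044]
wrist_force: [-5.1, 8.7, 23.5]
gripper_width: 0.0077
```

```bash
python3 - <<'E'
from h import *
import cv2
g=arm.grab_frame('side');cv2.imwrite('pics/s5.png',cv2.resize(g[240:340,230:360],(780,600),interpolation=cv2.INTER_CUBIC))
delta(hold(0,138,.016),down(np.pi/2+HY))
E
```

```text
t 4.3 p [0.5189 0.3236 0.0668] w 0.0077 F [-4.78  8.9  23.59]
 turn deg [ 0.16  0.21 -0.43]  shift cm if turned last [ 5.1   3.1  -0.12]  if turned first [ 5.08  3.14 -0.11]
```

View pics/s5.png

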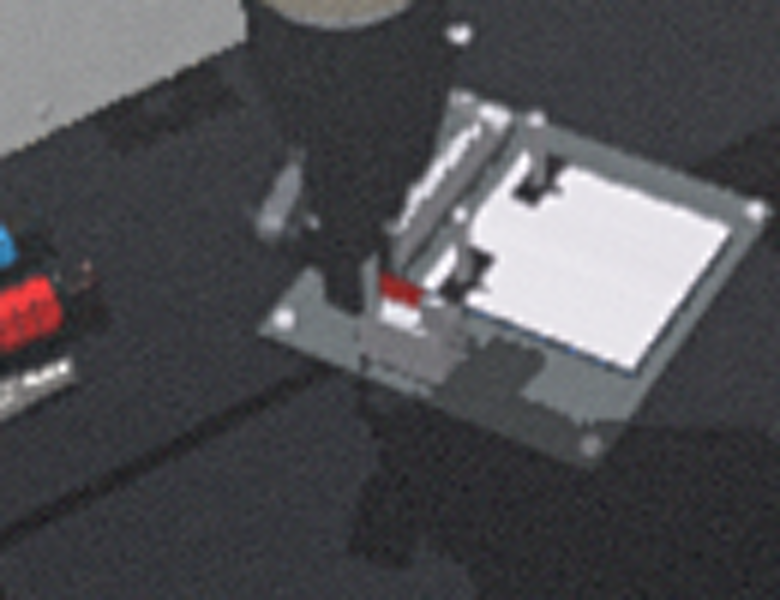

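{"fn": "jog_arm", "kwargs": {"series": [{"tx": -0.3, "ty": -0.1, "tz": 0, "wx": 0, "wy": 0, "wz": 0, "fingers": 0.0}, {"tx": 0, "ty": -0.15, "tz": 0, "wx": 0, "wy": 0, "wz": 0, "fingers": 0.0}, {"tx": 0, "ty": 0, "tz": 0, "wx": 0, "wy": 0, "wz": 0, "fingers": 0.0}]}}

```text
t: 4.6
eef_pos: [0.5186, 0.3204, 0.0686]
ee_rot: [1.123, 1.564, 1.051]
wrist_force: [-1.8, 8.2, 12.9]
gripper_width: 0.0077
```

{"fn": "jog_arm", "kwargs": {"series": [{"tx": 0, "ty": 0, "tz": 0, "wx": 0, "wy": 0, "wz": 0, "fingers": 0.35}, {"tx": 0, "ty": 0, "tz": 0, "wx": 0, "wy": 0, "wz": 0, "fingers": 0.35}, {"tx": -1, "ty": 0, "tz": 0, "wx": 0, "wy": 0, "wz": 0, "fingers": 0.35}, {"tx": -3, "ty": 0, "tz": 0, "wx": 0, "wy": 0, "wz": 0, "fingers": 0.35}, {"tx": -5, "ty": 0, "tz": 0, "wx": 0, "wy": 0, "wz": 0, "fingers": 0.35}, {"tx": -3, "ty": 0, "tz": 0, "wx": 0, "wy": 0, "wz": 0, "fingers": 0.35}, {"tx": 0, "ty": 2, "tz": -4, "wx": 0, "wy": 0, "wz": 0, "fingers": 0.35}, {"tx": 0, "ty": 2, "tz": -4, "wx": 0, "wy": 0, "wz": 0, "fingers": 0.35}]}}

```text
t: 5.4
eef_pos: [0.4416, 0.3619, 0.188]
ee_rot: [0.564, 1.568, 0.485]
wrist_force: [-0.9, 1.6, -0.1]
gripper_width: 0.0303
```

```bash
python3 - <<'E'
from h import *
import cv2
g=arm.grab_frame('side');f=arm.grab_frame('top');cv2.imwrite('pics/s6.png',cv2.resize(g[240:340,230:360],(780,600),interpolation=cv2.INTER_CUBIC))
cv2.imwrite('pics/s6raw.png',g);cv2.imwrite('pics/t6.png',cv2.resize(f[180:300,200:360],(800,600),interpolation=cv2.INTER_CUBIC));cv2.imwrite('pics/t6raw.png',f)
delta(hold(0,138,.016),down(np.pi/2+HY))
print(hold(0,104),proj('side',hold(0,104,.080)),proj('side',hold(0,138-29,.0766)))
E
```

```text
t 5.5 p [0.4353 0.3662 0.1871] w 0.0298 F [ 0.33 -0.29 -0.98]
 turn deg [ 0.48 -0.19 -0.09]  shift cm if turned last [17.09 -0.59  8.6 ]  if turned first [17.11 -0.49  8.55]
[0.51759269 0.32100764 0.        ] (np.float64(290.5999470491875), np.float64(285.0846856987746)) (np.float64(289.588556521261), np.float64(287.43011089537646))
```

View pics/s6.png

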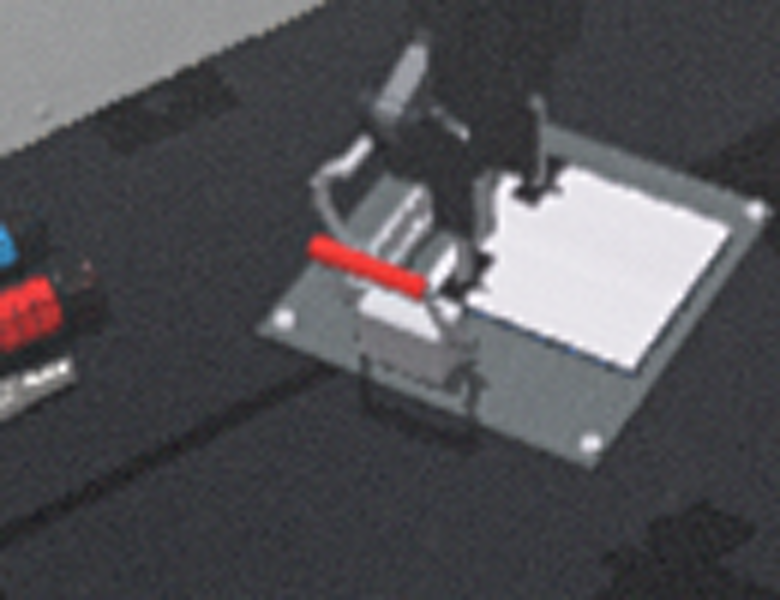

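View pics/t6.png

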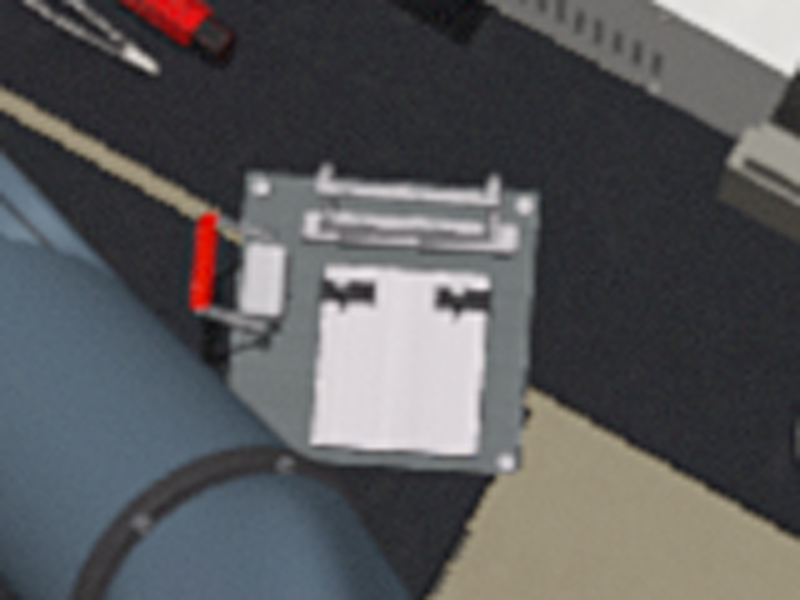

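Raised: the bar measures (291.3,284.7) in the side view, against (290.6,285.1) predicted for 0.95 rad. In the top view the arches lie back clear of the posts. Next I'll estimate the carriage offset by eye from the posts.

```bash
python3 - <<'E'
from h import *
import cv2
f=cv2.imread('pics/t6raw.png');cv2.imwrite('pics/t7.png',cv2.resize(f[220:260,255:305],(800,600)[:1]+(600,) if 0 else (750,600),interpolation=cv2.INTER_CUBIC))
g=cv2.imread('pics/s4.png')
for y in(-32,32): print(y,[ (np.array(proj('top',hold(0,y,z)))-[255,220])*15+7 for z in(.010,.048)], proj('side',hold(0,y,.048)))
E
```

```text
-32 [array([570.29774338, 301.96449347]), array([563.95491627, 268.62595941])] (np.float64(318.70288083394104), np.float64(259.4116440103586))
32 [array([226.21961472, 279.07650227]), array([211.38960423, 245.165894  ])] (np.float64(306.1984581750534), np.float64(275.2988639927176))
```

View pics/t7.png

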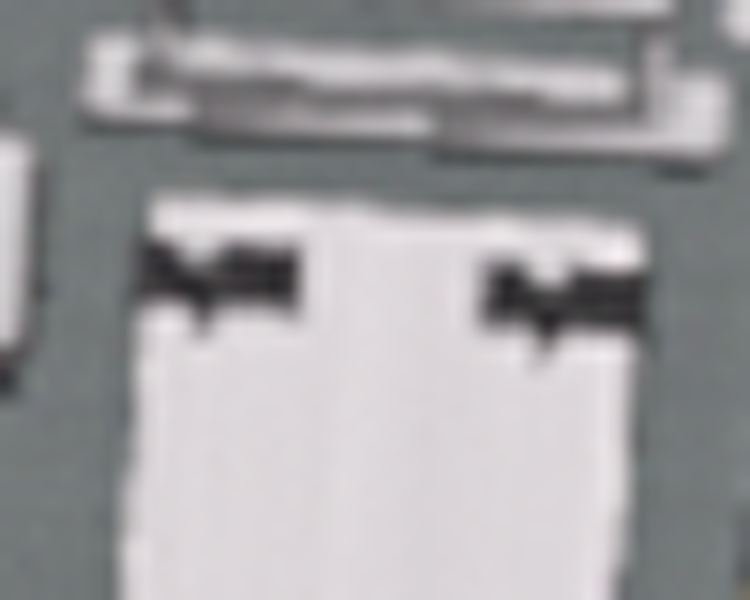

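```bash
python3 - <<'E'
from h import *
import cv2
for n in('side','top'): print(n,'cam',(-np.array(P[n]['R']).T@P[n]['t']).round(3))
o,p,R=cur();print(o['joint_positions'].round(3))
f=cv2.imread('pics/t6raw.png');g=cv2.imread('pics/s6raw.png')
# posts world
for a,b in(((197,258),(306.8,275.5)),((545,270),(319.5,259.8))):
    w1=ray('top',(255+a[0]/15-.45,220+a[1]/15-.45),.048);w2=ray('side',(b[0]-.4,b[1]-.4),.048);print('post',w1,w2)
for n,im in(('top',f),('side',g)):
    hsv=cv2.cvtColor(im,cv2.COLOR_BGR2HSV);m=cv2.inRange(hsv,(8,180,120),(25,255,255))
    if n=='top': m[:230]=0;m[:,:400]=0
    else: m[:150]=0;m[210:]=0;m[:,:370]=0
    c=max(cv2.findContours(m,0,cv2.CHAIN_APPROX_NONE)[0],key=cv2.contourArea)
    h=cv2.convexHull(c);ap=cv2.approxPolyDP(h,3,True)[:,0]
    W=np.array([ray(n,q,.005) for q in ap]);print(n,ap.tolist(),W.round(4).tolist())
cv2.imwrite('pics/c8.png',np.hstack([cv2.resize(f[230:290,430:490],(400,400),interpolation=cv2.INTER_CUBIC),cv2.resize(g[155:205,370:430],(400,400),interpolation=cv2.INTER_CUBIC)]))
E
```

```text
side cam [0.025 1.18  1.121]
top cam [0.259 0.14  1.548]
[-0.777  0.462 -0.005  1.783 -0.002  0.898  0.725]
post [0.50981405 0.2517566  0.048     ] [0.51203668 0.24838728 0.048     ]
post [0.50712986 0.18877766 0.048     ] [0.50649072 0.18494671 0.048     ]
top [[443, 242], [475, 244], [475, 279], [442, 277]] [[0.4983, -0.2361, 0.005], [0.4919, -0.326, 0.005], [0.3937, -0.3204, 0.005], [0.4001, -0.2287, 0.005]]
side [[381, 181], [392, 167], [421, 175], [411, 190]] [[0.4959, -0.2438, 0.005], [0.4897, -0.3262, 0.005], [0.3932, -0.3214, 0.005], [0.3976, -0.237, 0.005]]
```

View pics/c8.png

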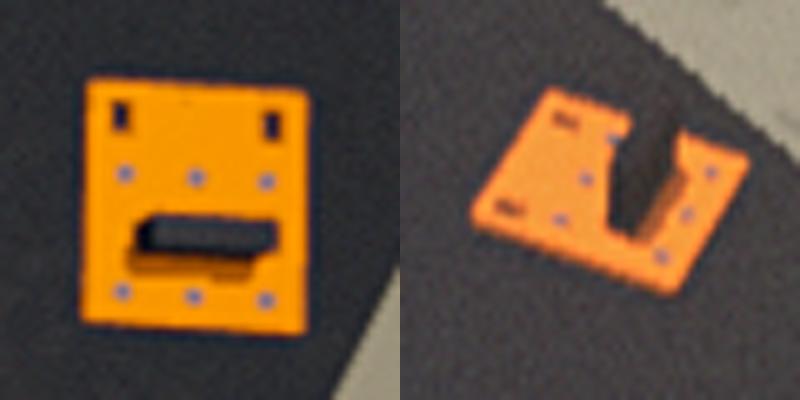

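The posts average (0.509, 0.2185) over both views, an offset of about +1 to +1.5 mm. The plate centre is (0.4455, -0.279) with yaw -0.068, and the orange outline in both crops agrees with 100 x 90 mm. Now I'll turn the jaws by 90°.

{"fn": "jog_arm", "kwargs": {"series": [{"tx": 0, "ty": 0, "tz": 0, "wx": 7.5, "wy": 0, "wz": 0, "fingers": 0.6}, {"tx": 0, "ty": 0, "tz": 0, "wx": 7.5, "wy": 0, "wz": 0, "fingers": 0.6}, {"tx": 0, "ty": 0, "tz": 0, "wx": 7.5, "wy": 0, "wz": 0, "fingers": 0.6}, {"tx": 0, "ty": 0, "tz": 0, "wx": 7.5, "wy": 0, "wz": 0, "fingers": 0.6}, {"tx": 0, "ty": 0, "tz": 0, "wx": 7.5, "wy": 0, "wz": 0, "fingers": 0.6}, {"tx": 0, "ty": 0, "tz": 0, "wx": 7.5, "wy": 0, "wz": 0, "fingers": 0.6}, {"tx": 0, "ty": 0, "tz": 0, "wx": 7.5, "wy": 0, "wz": 0, "fingers": 0.6}, {"tx": 0, "ty": 0, "tz": 0, "wx": 7.5, "wy": 0, "wz": 0, "fingers": 0.6}]}}

```text
t: 6.3
eef_pos: [0.441, 0.3619, 0.1867]
ee_rot: [-1.279, 1.57, -2.406]
wrist_force: [-0.5, -0.3, 0.5]
gripper_width: 0.0513
```

{"fn": "jog_arm", "kwargs": {"series": [{"tx": 0, "ty": 0, "tz": 0, "wx": 7.5, "wy": 0, "wz": 0, "fingers": 0.6}, {"tx": 0, "ty": 0, "tz": 0, "wx": 7.5, "wy": 0, "wz": 0, "fingers": 0.6}, {"tx": 0, "ty": 0, "tz": 0, "wx": 7.5, "wy": 0, "wz": 0, "fingers": 0.6}, {"tx": 0, "ty": 0, "tz": 0, "wx": 7, "wy": 0, "wz": 0, "fingers": 0.6}, {"tx": 0, "ty": 0, "tz": 0, "wx": 0, "wy": 0, "wz": 0, "fingers": 0.6}]}}

```text
t: 6.8
eef_pos: [0.4409, 0.3621, 0.1866]
ee_rot: [-0.547, 1.57, -2.185]
wrist_force: [-0.3, 1.1, 0.1]
gripper_width: 0.0508
```

```bash
python3 - <<'E'
from h import *
o,p,R=cur();print(R.round(3),o['joint_positions'].round(3))
for x in((.34,.15),(.35,-.12),(.4305,-.278)): delta(np.array([*x,.18]),down(-.068))
E
```

```text
[[-0.     0.998 -0.067]
 [-0.001 -0.067 -0.998]
 [-1.    -0.     0.001]] [-1.057  0.5    0.439  1.79  -0.261  0.909 -0.571]
t 6.8 p [0.4409 0.3621 0.1866] w 0.0508 F [-0.28  1.08  0.08]
 turn deg [0.03 0.03 0.02]  shift cm if turned last [ 0.68 -8.63 21.84]  if turned first [ 0.66 -8.62 21.85]
t 6.8 p [0.4409 0.3621 0.1866] w 0.0508 F [-0.28  1.08  0.08]
 turn deg [0.03 0.03 0.02]  shift cm if turned last [ 0.69 -5.81 48.71]  if turned first [ 0.66 -5.79 48.71]
t 6.8 p [0.4409 0.3621 0.1866] w 0.0508 F [-0.28  1.08  0.08]
 turn deg [0.03 0.03 0.02]  shift cm if turned last [ 0.7   3.28 63.93]  if turned first [ 0.66  3.32 63.93]
```

{"fn": "jog_arm", "kwargs": {"series": [{"tx": 0, "ty": -1.8, "tz": 4.3, "wx": 0, "wy": 0, "wz": 0, "fingers": 0.6}, {"tx": 0, "ty": -1.8, "tz": 4.3, "wx": 0, "wy": 0, "wz": 0, "fingers": 0.6}, {"tx": 0, "ty": -1.8, "tz": 4.3, "wx": 0, "wy": 0, "wz": 0, "fingers": 0.6}, {"tx": 0, "ty": -1.8, "tz": 4.3, "wx": 0, "wy": 0, "wz": 0, "fingers": 0.6}, {"tx": 0, "ty": -1.8, "tz": 4.3, "wx": 0, "wy": 0, "wz": 0, "fingers": 0.6}, {"tx": 0, "ty": 0, "tz": 4.3, "wx": 0, "wy": 0, "wz": 0, "fingers": 0.6}, {"tx": 0, "ty": 0.5, "tz": 4.3, "wx": 0, "wy": 0, "wz": 0, "fingers": 0.6}, {"tx": 0, "ty": 0.5, "tz": 4.3, "wx": 0, "wy": 0, "wz": 0, "fingers": 0.6}]}}

```text
t: 7.6
eef_pos: [0.3383, 0.0229, 0.1869]
ee_rot: [2.387, 1.57, 0.756]
wrist_force: [0.9, 0.3, -0.3]
gripper_width: 0.0514
```

{"fn": "jog_arm", "kwargs": {"series": [{"tx": 0, "ty": 0.5, "tz": 4.3, "wx": 0, "wy": 0, "wz": 0, "fingers": 0.6}, {"tx": 0, "ty": 0.5, "tz": 4.3, "wx": 0, "wy": 0, "wz": 0, "fingers": 0.6}, {"tx": 0, "ty": 0.5, "tz": 4.3, "wx": 0, "wy": 0, "wz": 0, "fingers": 0.6}, {"tx": 0, "ty": 2, "tz": 4, "wx": 0, "wy": 0, "wz": 0, "fingers": 0.6}, {"tx": 0, "ty": 2.5, "tz": 4, "wx": 0, "wy": 0, "wz": 0, "fingers": 0.6}, {"tx": 0, "ty": 2.5, "tz": 4, "wx": 0, "wy": 0, "wz": 0, "fingers": 0.6}, {"tx": 0, "ty": 2.5, "tz": 3, "wx": 0, "wy": 0, "wz": 0, "fingers": 0.6}, {"tx": 0, "ty": 0, "tz": 0, "wx": 0, "wy": 0, "wz": 0, "fingers": 0.6}]}}

```text
t: 8.4
eef_pos: [0.4321, -0.2661, 0.1867]
ee_rot: [0.477, 1.567, -1.158]
wrist_force: [-0.9, 0.8, 0.9]
gripper_width: 0.0513
```

```bash
python3 - <<'E'
from h import *
o,p,R=cur();print(o['joint_positions'].round(3))
delta(np.array([.4305,-.278,.06]),down(-.068))
E
```

```text
[ 0.042  0.437  0.601  1.951 -0.323  0.846  0.75 ]
t 8.4 p [ 0.4321 -0.2661  0.1867] w 0.0513 F [-0.94  0.83  0.9 ]
 turn deg [ 0.18  0.2  -0.1 ]  shift cm if turned last [12.67 -0.11  1.15]  if turned first [12.67 -0.08  1.2 ]
```

{"fn": "jog_arm", "kwargs": {"series": [{"tx": 4, "ty": -0.1, "tz": 1.2, "wx": 0, "wy": 0, "wz": 0, "fingers": 0.6}, {"tx": 4, "ty": 0, "tz": 0, "wx": 0, "wy": 0, "wz": 0, "fingers": 0.6}, {"tx": 3.5, "ty": 0, "tz": 0, "wx": 0, "wy": 0, "wz": 0, "fingers": 0.6}, {"tx": 0, "ty": 0, "tz": 0, "wx": 0, "wy": 0, "wz": 0, "fingers": 0.6}, {"tx": 0, "ty": 0, "tz": 0, "wx": 0, "wy": 0, "wz": 0, "fingers": 0.6}]}}

```text
t: 8.9
eef_pos: [0.428, -0.2732, 0.072]
ee_rot: [-2.156, 1.57, 2.493]
wrist_force: [-0.1, -0.4, 0.3]
gripper_width: 0.051
```

```bash
python3 - <<'E'
from h import *
import cv2
delta(np.array([.4305,-.278,.010]),down(-.068))
g=arm.grab_frame('side');f=arm.grab_frame('top')
cv2.imwrite('pics/g1.png',np.hstack([cv2.resize(f[220:300,410:510],(400,320),interpolation=cv2.INTER_CUBIC),cv2.resize(g[130:210,350:450],(400,320),interpolation=cv2.INTER_CUBIC)]))
E
```

```text
t 8.9 p [ 0.428  -0.2732  0.072 ] w 0.051 F [-0.11 -0.44  0.28]
 turn deg [ 0.22 -0.04  0.06]  shift cm if turned last [6.2  0.29 0.47]  if turned first [6.2  0.28 0.47]
```

View pics/g1.png

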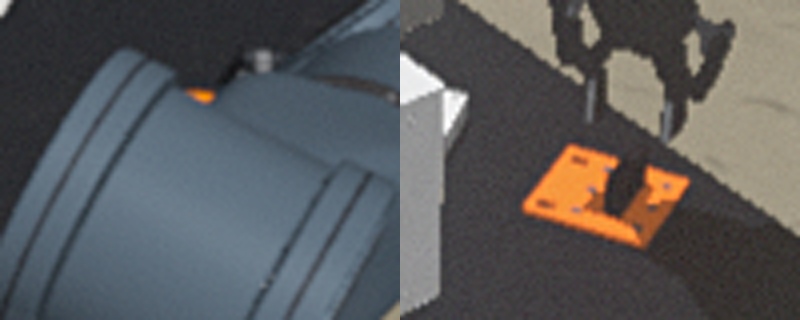

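The fingers hang above the rib in the side view at (590,110) and (665,120), straddling it at (628,180). I'll descend the rest and close.

{"fn": "jog_arm", "kwargs": {"series": [{"tx": 0, "ty": 0.3, "tz": 0.5, "wx": 0, "wy": 0, "wz": 0, "fingers": 0.6}, {"tx": 2, "ty": 0, "tz": 0, "wx": 0, "wy": 0, "wz": 0, "fingers": 0.6}, {"tx": 2, "ty": 0, "tz": 0, "wx": 0, "wy": 0, "wz": 0, "fingers": 0.6}, {"tx": 1.2, "ty": 0, "tz": 0, "wx": 0, "wy": 0, "wz": 0, "fingers": 0.6}, {"tx": 0.8, "ty": 0, "tz": 0, "wx": 0, "wy": 0, "wz": 0, "fingers": 0.6}, {"tx": 0, "ty": 0, "tz": 0, "wx": 0, "wy": 0, "wz": 0, "fingers": 0.6}]}}

```text
t: 9.6
eef_pos: [0.431, -0.2783, 0.0112]
ee_rot: [-2.131, 1.57, 2.516]
wrist_force: [-0.9, 0.1, 1.4]
gripper_width: 0.0514
```

```bash
python3 - <<'E'
from h import *
import cv2
delta(np.array([.4305,-.278,.010]),down(-.068))
g=arm.grab_frame('side')
cv2.imwrite('pics/g2.png',cv2.resize(g[140:205,360:440],(720,585),interpolation=cv2.INTER_CUBIC))
E
```

```text
t 9.6 p [ 0.431  -0.2783  0.0112] w 0.0514 F [-0.88  0.06  1.37]
 turn deg [ 0.15 -0.02  0.02]  shift cm if turned last [ 0.12 -0.05 -0.03]  if turned first [ 0.12 -0.05 -0.03]
```

View pics/g2.png

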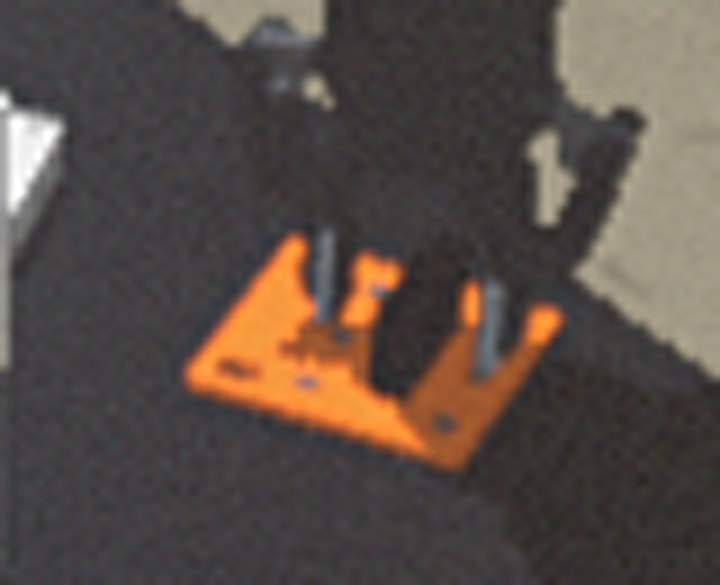

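{"fn": "jog_arm", "kwargs": {"series": [{"tx": 0, "ty": 0, "tz": 0, "wx": 0, "wy": 0, "wz": 0, "fingers": 0.0}, {"tx": 0, "ty": 0, "tz": 0, "wx": 0, "wy": 0, "wz": 0, "fingers": 0.0}, {"tx": 0, "ty": 0, "tz": 0, "wx": 0, "wy": 0, "wz": 0, "fingers": 0.0}, {"tx": 0, "ty": 0, "tz": 0, "wx": 0, "wy": 0, "wz": 0, "fingers": 0.0}, {"tx": -1, "ty": 0, "tz": 0, "wx": 0, "wy": 0, "wz": 0, "fingers": 0.0}, {"tx": -2, "ty": 0, "tz": 0, "wx": 0, "wy": 0, "wz": 0, "fingers": 0.0}, {"tx": 0, "ty": 0, "tz": 0, "wx": 0, "wy": 0, "wz": 0, "fingers": 0.0}]}}

```text
t: 10.35
eef_pos: [0.4319, -0.279, 0.0435]
ee_rot: [1.086, 1.568, -0.55]
wrist_force: [0.5, 0.3, -3.8]
gripper_width: 0.0151
```

```bash
python3 - <<'E'
from h import *
import cv2
o,p,R=cur();delta(np.array([.36,-.15,.15]),down(-.068))
g=arm.grab_frame('side')
cv2.imwrite('pics/g3.png',cv2.resize(g[130:205,360:440],(640,600),interpolation=cv2.INTER_CUBIC))
E
```

```text
t 10.35 p [ 0.4319 -0.279   0.0435] w 0.0151 F [ 0.5   0.28 -3.85]
 turn deg [ 0.14  0.08 -0.15]  shift cm if turned last [-10.69  -7.99 -12.38]  if turned first [-10.65  -8.05 -12.38]
```

View pics/g3.png

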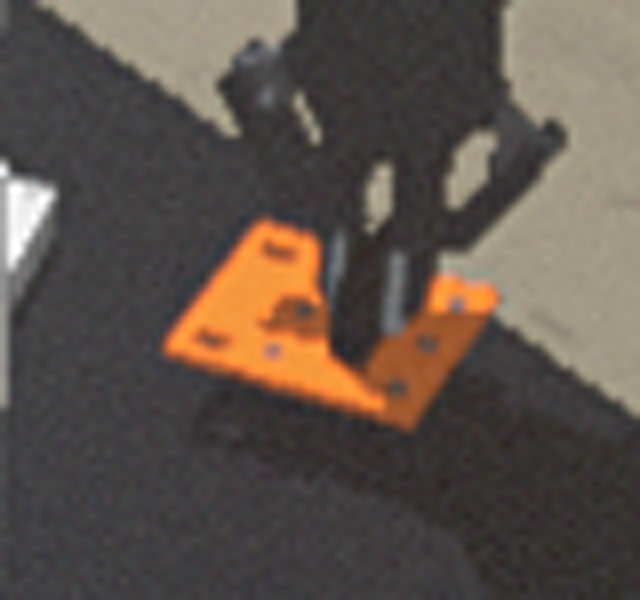

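The plate hangs level in the grip, with its shadow below at (240,420) and the opening at 15 mm on the 16 mm rib. I'll carry it round on the robot's side of the axis.

{"fn": "jog_arm", "kwargs": {"series": [{"tx": -3, "ty": 0, "tz": 0, "wx": 0, "wy": 0, "wz": 0, "fingers": 0.0}, {"tx": -3, "ty": -1, "tz": -1, "wx": 0, "wy": 0, "wz": 0, "fingers": 0.0}, {"tx": -2.5, "ty": -2, "tz": -2.5, "wx": 0, "wy": 0, "wz": 0, "fingers": 0.0}, {"tx": -2, "ty": -2, "tz": -3, "wx": 0, "wy": 0, "wz": 0, "fingers": 0.0}, {"tx": 0, "ty": -2, "tz": -3.5, "wx": 0, "wy": 0, "wz": 0, "fingers": 0.0}, {"tx": 0, "ty": -1.5, "tz": -3.5, "wx": 0, "wy": 0, "wz": 0, "fingers": 0.0}, {"tx": 0, "ty": -1, "tz": -3.5, "wx": 0, "wy": 0, "wz": 0, "fingers": 0.0}, {"tx": 0, "ty": 0, "tz": -3.5, "wx": 0, "wy": 0, "wz": 0, "fingers": 0.0}]}}

```text
t: 11.2
eef_pos: [0.3476, -0.0661, 0.1461]
ee_rot: [-2.089, 1.569, 2.557]
wrist_force: [0.9, 0.1, -2.6]
gripper_width: 0.0152
```

{"fn": "jog_arm", "kwargs": {"series": [{"tx": 0, "ty": 0, "tz": -3.5, "wx": 0, "wy": 0, "wz": 0, "fingers": 0.0}, {"tx": 0, "ty": 0, "tz": -3.5, "wx": 0, "wy": 0, "wz": 0, "fingers": 0.0}, {"tx": 0, "ty": 0, "tz": -3.5, "wx": 0, "wy": 0, "wz": 0, "fingers": 0.0}, {"tx": 0, "ty": 0, "tz": -3.5, "wx": 0, "wy": 0, "wz": 0, "fingers": 0.0}, {"tx": 0, "ty": 0, "tz": -3.5, "wx": 0, "wy": 0, "wz": 0, "fingers": 0.0}, {"tx": 0, "ty": 0, "tz": -3, "wx": 0, "wy": 0, "wz": 0, "fingers": 0.0}]}}

```text
t: 11.8
eef_pos: [0.3627, 0.139, 0.1461]
ee_rot: [-1.52, 1.571, 3.128]
wrist_force: [1.5, -0.1, -3.1]
gripper_width: 0.0151
```

```bash
python3 - <<'E'
from h import *
delta(np.array([.4581,.2223,.085]),down(-.075))
E
```

```text
t 11.8 p [0.3627 0.139  0.1461] w 0.0151 F [ 1.53 -0.07 -3.12]
 turn deg [0.62 0.   0.01]  shift cm if turned last [ 6.11  8.99 -8.92]  if turned first [ 6.11  8.89 -9.02]
```

{"fn": "jog_arm", "kwargs": {"series": [{"tx": 0, "ty": 2.4, "tz": -2.5, "wx": 0.6, "wy": 0, "wz": 0, "fingers": 0.0}, {"tx": 0, "ty": 2.4, "tz": -2.5, "wx": 0, "wy": 0, "wz": 0, "fingers": 0.0}, {"tx": 1, "ty": 2, "tz": -2, "wx": 0, "wy": 0, "wz": 0, "fingers": 0.0}, {"tx": 1, "ty": 1.2, "tz": -1.2, "wx": 0, "wy": 0, "wz": 0, "fingers": 0.0}, {"tx": 1, "ty": 0.9, "tz": -0.8, "wx": 0, "wy": 0, "wz": 0, "fingers": 0.0}, {"tx": 0, "ty": 0, "tz": 0, "wx": 0, "wy": 0, "wz": 0, "fingers": 0.0}, {"tx": 0, "ty": 0, "tz": 0, "wx": 0, "wy": 0, "wz": 0, "fingers": 0.0}]}}

```text
t: 12.5
eef_pos: [0.4576, 0.2193, 0.1161]
ee_rot: [-0.869, 1.569, -2.516]
wrist_force: [-0.2, -0.9, -3.3]
gripper_width: 0.0145
```

```bash
python3 - <<'E'
from h import *
import cv2
delta(np.array([.4581,.2223,.085]),down(-.075))
g=arm.grab_frame('side');f=arm.grab_frame('top')
cv2.imwrite('pics/p1.png',cv2.resize(g[210:310,260:380],(720,600),interpolation=cv2.INTER_CUBIC))
cv2.imwrite('pics/p1t.png',cv2.resize(f[180:300,200:360],(400,300),interpolation=cv2.INTER_CUBIC))
cv2.imwrite('pics/p1raw.png',g)
E
```

```text
t 12.5 p [0.4576 0.2193 0.1161] w 0.0145 F [-0.17 -0.87 -3.29]
 turn deg [-0.1   0.07  0.08]  shift cm if turned last [ 3.1   0.03 -0.31]  if turned first [ 3.11  0.03 -0.3 ]
```

View pics/p1.png

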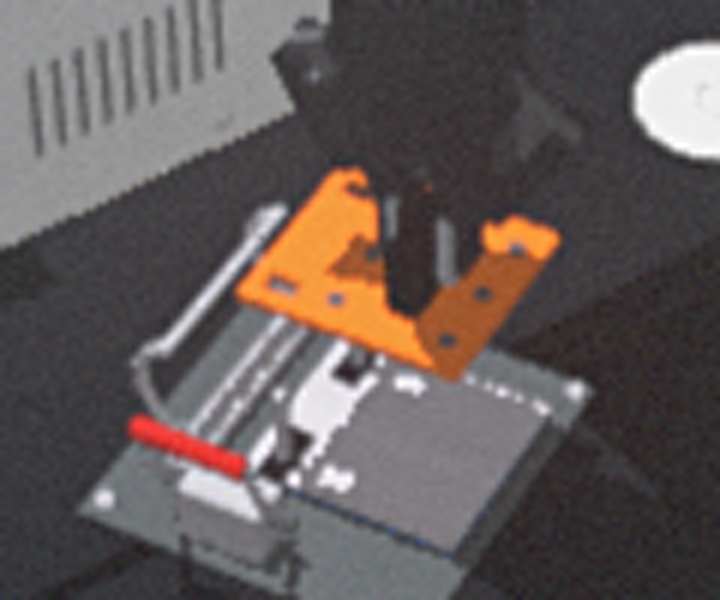

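View pics/p1t.png

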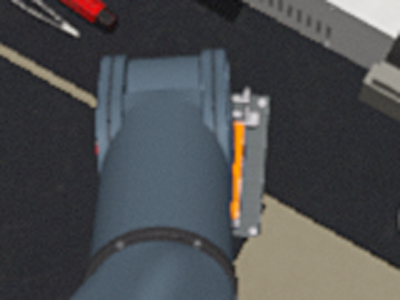

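In the side view the plate's near slot is at crop (283,285) and the far one at (352,188). The near post tip shows at (280,395). I'll compare the slots and posts by rays from that same camera.

```bash
python3 - <<'E'
from h import *
import cv2
o,p,R=cur();zp=p[2]-.011
print(p)
g=cv2.imread('pics/p1raw.png');cv2.imwrite('pics/p2.png',cv2.resize(g[232:288,294:334],(560,600*56//56),interpolation=cv2.INTER_CUBIC))
def px(x,y): return (260+x/6-.42,210+y/6-.42)
for z in(zp+.005,zp+.002):
  a=ray('side',px(283,285),z);b=ray('side',px(352,188),z);print('slots',a,b,(a+b)/2)
hsv=cv2.cvtColor(g,cv2.COLOR_BGR2HSV);m=cv2.inRange(hsv,(8,170,60),(25,255,255));m[:200]=0;m[300:]=0;m[:,:280]=0;m[:,380:]=0
h=cv2.convexHull(np.vstack([c for c in cv2.findContours(m,0,1)[0] if cv2.contourArea(c)>20]));ap=cv2.approxPolyDP(h,2.5,True)[:,0]
for q in ap: print(q,ray('side',q,zp+.005).round(4))
print('pred corners',[ (np.array(proj('side',p*[1,1,0]+[0,0,zp+.005]+down(-.075)[:,1]*x+np.array([np.sin(.075),np.cos(.075),0])*y))).round(1) for x,y in((.065,.045),(.065,-.045),(-.035,-.045),(-.035,.045))])
E
```

```text
[0.45776262 0.21939472 0.11672211]
slots [0.50904393 0.24770122 0.11072211] [0.50780974 0.18412399 0.11072211] [0.50842684 0.2159126  0.11072211]
slots [0.51048162 0.24493364 0.10772211] [0.50924376 0.18116769 0.10772211] [0.50986269 0.21305067 0.10772211]
[316 238] [0.5175 0.1766 0.1107]
[352 249] [0.4199 0.1779 0.1107]
[335 272] [0.4263 0.2668 0.1107]
[300 259] [0.5211 0.2602 0.1107]
pred corners [array([298.3, 258.2]), array([316.5, 236.1]), array([352.3, 248.8]), array([335., 272.])]
```

View pics/p2.png

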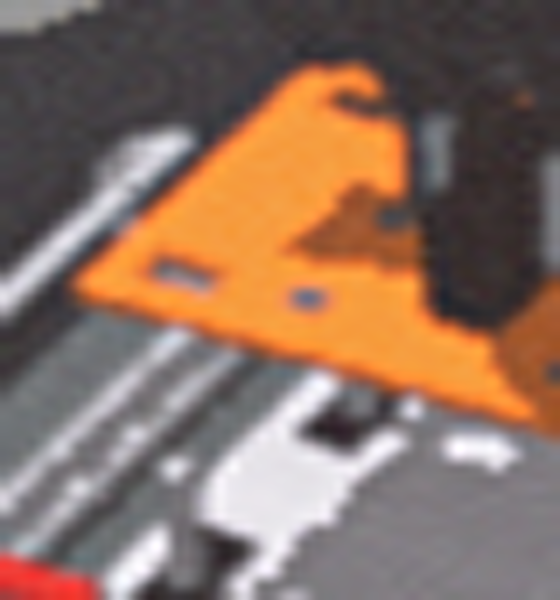

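{"fn": "jog_arm", "kwargs": {"series": [{"tx": 0, "ty": 0, "tz": -0.3, "wx": 0, "wy": 0, "wz": 0, "fingers": 0.0}, {"tx": 2, "ty": 0, "tz": 0, "wx": 0, "wy": 0, "wz": 0, "fingers": 0.0}, {"tx": 1.5, "ty": 0, "tz": 0, "wx": 0, "wy": 0, "wz": 0, "fingers": 0.0}, {"tx": 1, "ty": 0, "tz": 0, "wx": 0, "wy": 0, "wz": 0, "fingers": 0.0}, {"tx": 0, "ty": 0, "tz": 0, "wx": 0, "wy": 0, "wz": 0, "fingers": 0.0}, {"tx": 0, "ty": 0, "tz": 0, "wx": 0, "wy": 0, "wz": 0, "fingers": 0.0}]}}

```text
t: 13.2
eef_pos: [0.4588, 0.2232, 0.0718]
ee_rot: [2.064, 1.571, 0.417]
wrist_force: [-0.3, -0.2, -2.5]
gripper_width: 0.0156
```

```bash
python3 - <<'E'
from h import *
import cv2
delta(np.array([.4581,.2223,.085]),down(-.075))
g=arm.grab_frame('side')
cv2.imwrite('pics/p3.png',cv2.resize(g[240:300,280:360],(800,600),interpolation=cv2.INTER_CUBIC))
cv2.imwrite('pics/p3raw.png',g)
E
```

```text
t 13.2 p [0.4588 0.2232 0.0718] w 0.0156 F [-0.29 -0.24 -2.46]
 turn deg [-0.07 -0.01 -0.01]  shift cm if turned last [-1.32 -0.06  0.1 ]  if turned first [-1.32 -0.06  0.1 ]
```

View pics/p3.png

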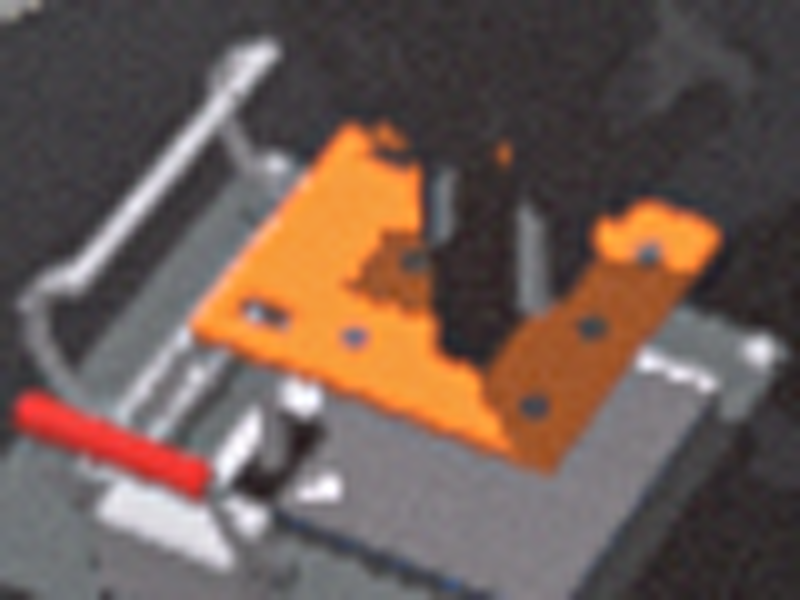

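The plate is 1 cm above the tips, at z about 0.061. I'll feel down gently.

{"fn": "jog_arm", "kwargs": {"series": [{"tx": 0.6, "ty": 0, "tz": 0.1, "wx": 0, "wy": 0, "wz": 0, "fingers": 0.0}, {"tx": 0.4, "ty": 0, "tz": 0, "wx": 0, "wy": 0, "wz": 0, "fingers": 0.0}, {"tx": 0.2, "ty": 0, "tz": 0, "wx": 0, "wy": 0, "wz": 0, "fingers": 0.0}, {"tx": 0.2, "ty": 0, "tz": 0, "wx": 0, "wy": 0, "wz": 0, "fingers": 0.0}, {"tx": 0.1, "ty": 0, "tz": 0, "wx": 0, "wy": 0, "wz": 0, "fingers": 0.0}, {"tx": 0, "ty": 0, "tz": 0, "wx": 0, "wy": 0, "wz": 0, "fingers": 0.0}]}}

```text
t: 13.85
eef_pos: [0.4585, 0.2222, 0.0563]
ee_rot: [-0.769, 1.571, -2.416]
wrist_force: [0.1, 0.6, -2.3]
gripper_width: 0.0149
```

{"fn": "jog_arm", "kwargs": {"series": [{"tx": 0.1, "ty": 0, "tz": 0, "wx": 0, "wy": 0, "wz": 0, "fingers": 0.0}, {"tx": 0.1, "ty": 0, "tz": 0, "wx": 0, "wy": 0, "wz": 0, "fingers": 0.0}, {"tx": 0.1, "ty": 0, "tz": 0, "wx": 0, "wy": 0, "wz": 0, "fingers": 0.0}, {"tx": 0, "ty": 0, "tz": 0, "wx": 0, "wy": 0, "wz": 0, "fingers": 0.0}]}}

```text
t: 14.25
eef_pos: [0.4585, 0.2222, 0.0533]
ee_rot: [-1.117, 1.571, -2.764]
wrist_force: [0.7, 0.1, -2.6]
gripper_width: 0.0151
```

```bash
python3 - <<'E'
from h import *
import cv2
delta(np.array([.4581,.2223,.085]),down(-.075))
g=arm.grab_frame('side')
cv2.imwrite('pics/p4.png',cv2.resize(g[240:300,280:360],(800,600),interpolation=cv2.INTER_CUBIC))
E
```

```text
t 14.25 p [0.4585 0.2222 0.0533] w 0.0151 F [ 0.68  0.07 -2.6 ]
 turn deg [-0.06  0.01  0.01]  shift cm if turned last [-3.17 -0.04 -0.  ]  if turned first [-3.17 -0.04 -0.  ]
```

View pics/p4.png

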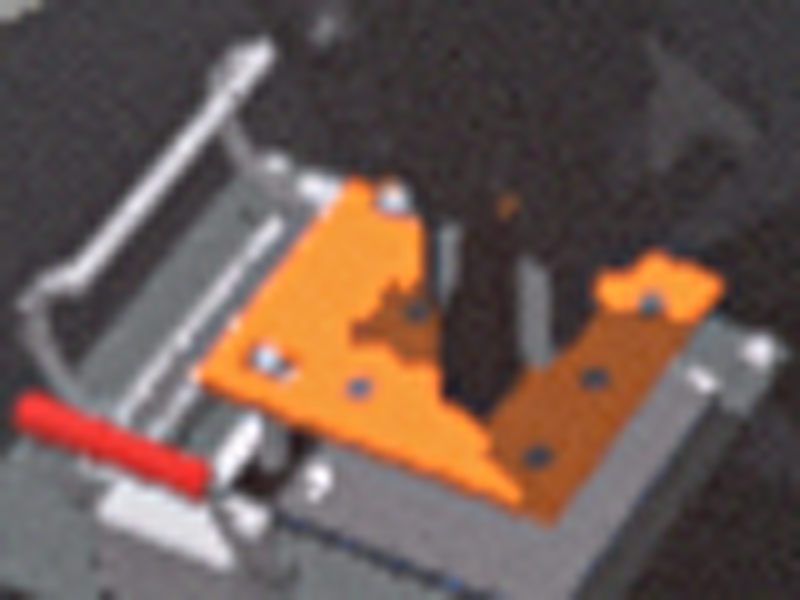

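Both bright post tips now show in the slots at (267,357) and (393,198), and the wrist reads only the plate's weight. The posts are entering freely, so I'll keep lowering.

{"fn": "jog_arm", "kwargs": {"series": [{"tx": 0.2, "ty": 0, "tz": 0, "wx": 0, "wy": 0, "wz": 0, "fingers": 0.0}, {"tx": 0.2, "ty": 0, "tz": 0, "wx": 0, "wy": 0, "wz": 0, "fingers": 0.0}, {"tx": 0.2, "ty": 0, "tz": 0, "wx": 0, "wy": 0, "wz": 0, "fingers": 0.0}, {"tx": 0.2, "ty": 0, "tz": 0, "wx": 0, "wy": 0, "wz": 0, "fingers": 0.0}, {"tx": 0.2, "ty": 0, "tz": 0, "wx": 0, "wy": 0, "wz": 0, "fingers": 0.0}]}}

```text
t: 14.8
eef_pos: [0.4585, 0.2223, 0.0432]
ee_rot: [-0.821, 1.571, -2.468]
wrist_force: [0.6, -0.5, -2.4]
gripper_width: 0.0149
```

{"fn": "jog_arm", "kwargs": {"series": [{"tx": 0.3, "ty": 0, "tz": 0, "wx": 0, "wy": 0, "wz": 0, "fingers": 0.0}, {"tx": 0.3, "ty": 0, "tz": 0, "wx": 0, "wy": 0, "wz": 0, "fingers": 0.0}, {"tx": 0.3, "ty": 0, "tz": 0, "wx": 0, "wy": 0, "wz": 0, "fingers": 0.0}, {"tx": 0.3, "ty": 0, "tz": 0, "wx": 0, "wy": 0, "wz": 0, "fingers": 0.0}, {"tx": 0, "ty": 0, "tz": 0, "wx": 0, "wy": 0, "wz": 0, "fingers": 0.0}]}}

```text
t: 15.3
eef_pos: [0.4583, 0.2222, 0.031]
ee_rot: [-1.036, 1.57, -2.683]
wrist_force: [0.2, 0.6, -3.3]
gripper_width: 0.0152
```

{"fn": "jog_arm", "kwargs": {"series": [{"tx": 0.3, "ty": 0, "tz": 0, "wx": 0, "wy": 0, "wz": 0, "fingers": 0.0}, {"tx": 0.3, "ty": 0, "tz": 0, "wx": 0, "wy": 0, "wz": 0, "fingers": 0.0}, {"tx": 0.2, "ty": 0, "tz": 0, "wx": 0, "wy": 0, "wz": 0, "fingers": 0.0}, {"tx": 0.1, "ty": 0, "tz": 0, "wx": 0, "wy": 0, "wz": 0, "fingers": 0.0}, {"tx": 0, "ty": 0, "tz": 0, "wx": 0, "wy": 0, "wz": 0, "fingers": 0.0}]}}

```text
t: 15.8
eef_pos: [0.4585, 0.2222, 0.0223]
ee_rot: [-0.93, 1.571, -2.576]
wrist_force: [-0.1, -1.0, -2.8]
gripper_width: 0.0153
```

{"fn": "jog_arm", "kwargs": {"series": [{"tx": 0.1, "ty": 0, "tz": 0, "wx": 0, "wy": 0, "wz": 0, "fingers": 0.0}, {"tx": 0.1, "ty": 0, "tz": 0, "wx": 0, "wy": 0, "wz": 0, "fingers": 0.0}, {"tx": 0, "ty": 0, "tz": 0, "wx": 0, "wy": 0, "wz": 0, "fingers": 0.0}]}}

```text
t: 16.1
eef_pos: [0.4586, 0.2223, 0.022]
ee_rot: [2.939, 1.569, 1.291]
wrist_force: [-6.1, -1.7, 24.5]
gripper_width: 0.0153
```

On the bed: the force rose to 24.5 N at TCP 0.022. I'll ease off and release.

{"fn": "jog_arm", "kwargs": {"series": [{"tx": -0.13, "ty": 0, "tz": 0, "wx": 0, "wy": 0, "wz": 0, "fingers": 0.0}, {"tx": 0, "ty": 0, "tz": 0, "wx": 0, "wy": 0, "wz": 0, "fingers": 0.0}, {"tx": 0, "ty": 0, "tz": 0, "wx": 0, "wy": 0, "wz": 0, "fingers": 0.45}, {"tx": 0, "ty": 0, "tz": 0, "wx": 0, "wy": 0, "wz": 0, "fingers": 0.45}, {"tx": 0, "ty": 0, "tz": 0, "wx": 0, "wy": 0, "wz": 0, "fingers": 0.45}]}}

```text
t: 16.6
eef_pos: [0.4586, 0.2223, 0.0216]
ee_rot: [0.033, 1.571, -1.614]
wrist_force: [-0.5, 0.1, -0.1]
gripper_width: 0.0382
```

```bash
python3 - <<'E'
from h import *
import cv2
delta(np.array([.4581,.2223,.085]),down(-.075))
g=arm.grab_frame('side')
cv2.imwrite('pics/p5.png',cv2.resize(g[240:300,280:360],(800,600),interpolation=cv2.INTER_CUBIC))
E
```

```text
t 16.6 p [0.4586 0.2223 0.0216] w 0.0382 F [-0.47  0.15 -0.1 ]
 turn deg [-0.05  0.01 -0.  ]  shift cm if turned last [-6.34 -0.05  0.  ]  if turned first [-6.34 -0.05  0.  ]
```

View pics/p5.png

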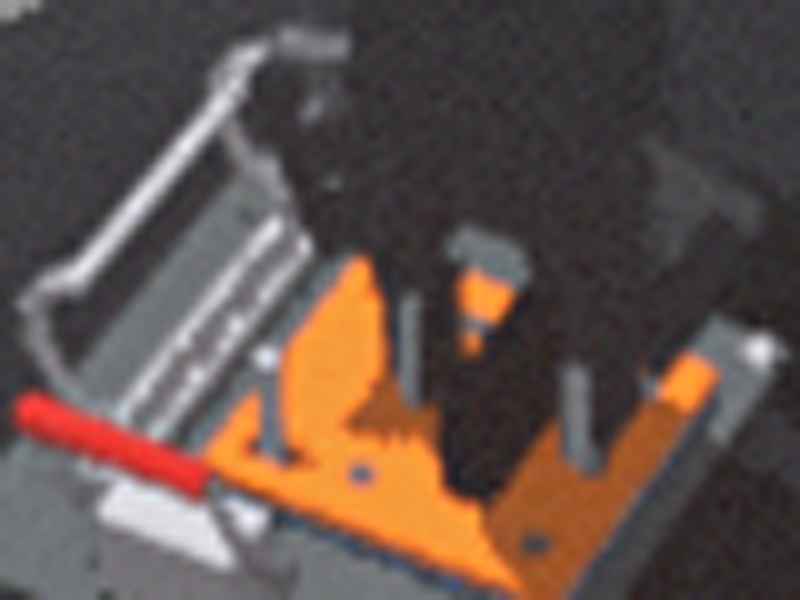

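The plate lies on the bed with the near post standing through its slot at (268,400), and the wrist reads about 0 N. I'll withdraw upward and step aside to check.

{"fn": "jog_arm", "kwargs": {"series": [{"tx": -1, "ty": 0, "tz": 0, "wx": 0, "wy": 0, "wz": 0, "fingers": 0.45}, {"tx": -2, "ty": 0, "tz": 0, "wx": 0, "wy": 0, "wz": 0, "fingers": 0.45}, {"tx": -4, "ty": 0, "tz": 0, "wx": 0, "wy": 0, "wz": 0, "fingers": 0.45}, {"tx": -4.5, "ty": 0, "tz": 0, "wx": 0, "wy": 0, "wz": 0, "fingers": 0.0}, {"tx": -2, "ty": -2, "tz": -4, "wx": 0, "wy": 0, "wz": 0, "fingers": 0.0}, {"tx": 0, "ty": -2, "tz": -4.5, "wx": 0, "wy": 0, "wz": 0, "fingers": 0.0}, {"tx": 0, "ty": 0, "tz": -4.5, "wx": 0, "wy": 0, "wz": 0, "fingers": 0.0}, {"tx": 0, "ty": 0, "tz": 0, "wx": 0, "wy": 0, "wz": 0, "fingers": 0.0}]}}

```text
t: 17.45
eef_pos: [0.4269, 0.3622, 0.157]
ee_rot: [3.053, 1.568, 1.415]
wrist_force: [-1.1, -1.1, -0.0]
gripper_width: -0.0
```

```bash
python3 - <<'E'
from h import *
import cv2
delta(hold(0,104,.13),down(-.075))
g=arm.grab_frame('side');f=arm.grab_frame('top')
cv2.imwrite('pics/q1.png',cv2.resize(g[240:320,260:360],(750,600),interpolation=cv2.INTER_CUBIC))
cv2.imwrite('pics/q1t.png',cv2.resize(f[200:280,220:320],(750,600),interpolation=cv2.INTER_CUBIC))
E
```

```text
t 17.45 p [0.4269 0.3622 0.157 ] w -0.0 F [-1.09 -1.12 -0.01]
 turn deg [ 0.45 -0.18 -0.02]  shift cm if turned last [2.7  9.32 3.51]  if turned first [2.7  9.35 3.42]
```

View pics/q1.png

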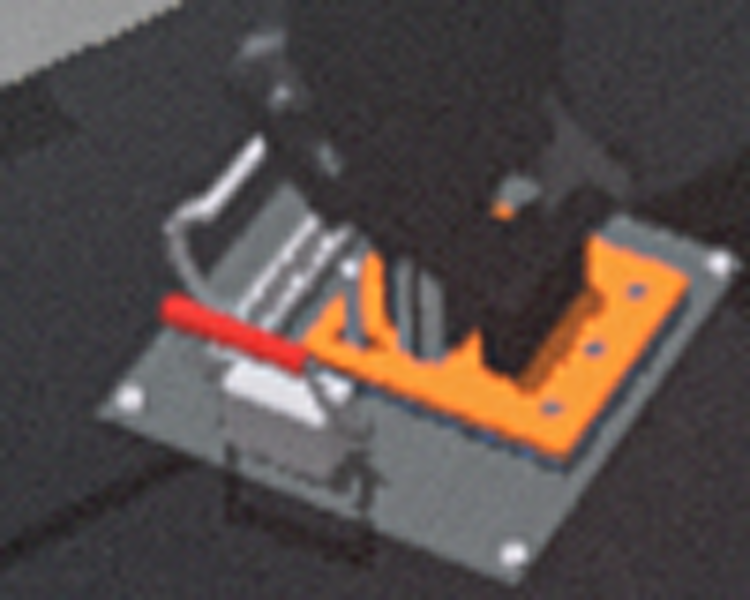

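View pics/q1t.png

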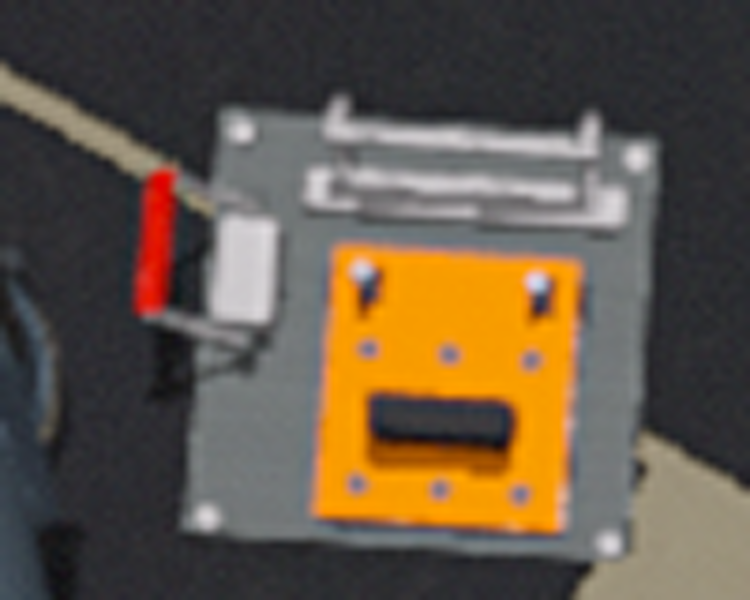

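In the top view both posts stand through the slots at (362,272) and (537,284). The plate is square on the bed and the lever is still up at (155,243). Next I'll bring the shut fingers over the bar.

{"fn": "jog_arm", "kwargs": {"series": [{"tx": 0, "ty": 3.5, "tz": 1.2, "wx": 0.4, "wy": 0, "wz": 0, "fingers": 0.0}, {"tx": 0, "ty": 3.5, "tz": 1.2, "wx": 0, "wy": 0, "wz": 0, "fingers": 0.0}, {"tx": 0, "ty": 2.4, "tz": 1, "wx": 0, "wy": 0, "wz": 0, "fingers": 0.0}, {"tx": 2.5, "ty": 0, "tz": 0, "wx": 0, "wy": 0, "wz": 0, "fingers": 0.0}, {"tx": 0, "ty": 0, "tz": 0, "wx": 0, "wy": 0, "wz": 0, "fingers": 0.0}, {"tx": 0, "ty": 0, "tz": 0, "wx": 0, "wy": 0, "wz": 0, "fingers": 0.0}]}}

```text
t: 18.15
eef_pos: [0.5191, 0.3122, 0.1319]
ee_rot: [-0.887, 1.569, -2.543]
wrist_force: [-0.4, 0.9, 0.4]
gripper_width: -0.0001
```

```bash
python3 - <<'E'
from h import *
delta(hold(0,104,.087),down(-.075))
E
```

```text
t 18.15 p [0.5191 0.3122 0.1319] w -0.0001 F [-0.4   0.87  0.44]
 turn deg [-0.55  0.06  0.07]  shift cm if turned last [ 4.49 -0.21 -0.87]  if turned first [ 4.49 -0.21 -0.86]
```

{"fn": "jog_arm", "kwargs": {"series": [{"tx": 0, "ty": -0.2, "tz": -0.9, "wx": 0, "wy": 0, "wz": 0, "fingers": 0.0}, {"tx": 2, "ty": 0, "tz": 0, "wx": 0, "wy": 0, "wz": 0, "fingers": 0.0}, {"tx": 1.5, "ty": 0, "tz": 0, "wx": 0, "wy": 0, "wz": 0, "fingers": 0.0}, {"tx": 0.8, "ty": 0, "tz": 0, "wx": 0, "wy": 0, "wz": 0, "fingers": 0.0}, {"tx": 0, "ty": 0, "tz": 0, "wx": 0, "wy": 0, "wz": 0, "fingers": 0.0}]}}

```text
t: 18.65
eef_pos: [0.5175, 0.3226, 0.0878]
ee_rot: [-0.882, 1.569, -2.535]
wrist_force: [0.8, 0.0, -0.3]
gripper_width: -0.0004
```

```bash
python3 - <<'E'
from h import *
import cv2
delta(hold(0,104,.087),down(-.075))
g=arm.grab_frame('side')
cv2.imwrite('pics/q2.png',cv2.resize(g[240:320,260:360],(750,600),interpolation=cv2.INTER_CUBIC))
E
```

```text
t 18.65 p [0.5175 0.3226 0.0878] w -0.0004 F [ 0.76  0.04 -0.27]
 turn deg [-0.43  0.07  0.09]  shift cm if turned last [0.08 0.03 0.16]  if turned first [0.08 0.03 0.16]
```

View pics/q2.png

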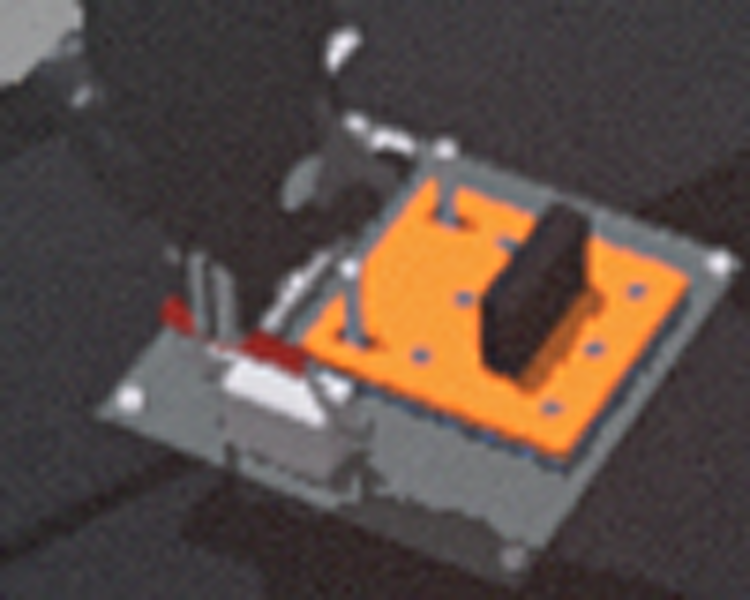

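```bash
python3 - <<'E'
from h import *
o,p,R=cur()
c=lambda X:((np.array(proj('side',X))-[260,240])*7.5+3.25).round(0)
print('tcp',c(p),'tip edges y',c(p+[0.001,.011,0]),c(p-[0.001,.011,0]),'bar top',c(hold(0,104,.085)),'bar c',c(hold(0,104,.080)))
E
```

```text
tcp [228. 326.] tip edges y [209. 348.] [246. 303.] bar top [232. 330.] bar c [233. 341.]
```

The projection explains it: the tips' outer edge falls at (209,348), so they're centred over the bar, just above it. I'll press along the arc.

{"fn": "jog_arm", "kwargs": {"series": [{"tx": 0.4, "ty": 0, "tz": 0, "wx": 0, "wy": 0, "wz": 0, "fingers": 0.0}, {"tx": 0.4, "ty": 0, "tz": -0.4, "wx": 0, "wy": 0, "wz": 0, "fingers": 0.0}, {"tx": 0.4, "ty": 0, "tz": -0.5, "wx": 0, "wy": 0, "wz": 0, "fingers": 0.0}, {"tx": 0, "ty": 0, "tz": 0, "wx": 0, "wy": 0, "wz": 0, "fingers": 0.0}]}}

```text
t: 19.1
eef_pos: [0.52, 0.3345, 0.0783]
ee_rot: [2.659, 1.566, 1.007]
wrist_force: [-2.4, 5.0, 12.0]
gripper_width: 0.0002
```

{"fn": "jog_arm", "kwargs": {"series": [{"tx": 0.5, "ty": 0, "tz": -0.3, "wx": 0, "wy": 0, "wz": 0, "fingers": 0.0}, {"tx": 0.6, "ty": 0, "tz": -0.4, "wx": 0, "wy": 0, "wz": 0, "fingers": 0.0}, {"tx": 0.6, "ty": 0, "tz": -0.4, "wx": 0, "wy": 0, "wz": 0, "fingers": 0.0}, {"tx": 0, "ty": 0, "tz": 0, "wx": 0, "wy": 0, "wz": 0, "fingers": 0.0}]}}

```text
t: 19.5
eef_pos: [0.5198, 0.3437, 0.0597]
ee_rot: [3.071, 1.57, 1.418]
wrist_force: [-0.6, -0.8, 0.3]
gripper_width: 0.0002
```

```bash
python3 - <<'E'
from h import *
import cv2
delta(hold(0,138,.039),down(-.075))
g=arm.grab_frame('side')
cv2.imwrite('pics/q3.png',cv2.resize(g[240:320,260:360],(750,600),interpolation=cv2.INTER_CUBIC))
E
```

```text
t 19.5 p [0.5198 0.3437 0.0597] w 0.0002 F [-0.57 -0.79  0.34]
 turn deg [-0.38 -0.05 -0.  ]  shift cm if turned last [ 2.08 -0.05 -1.12]  if turned first [ 2.07 -0.05 -1.13]
```

View pics/q3.png

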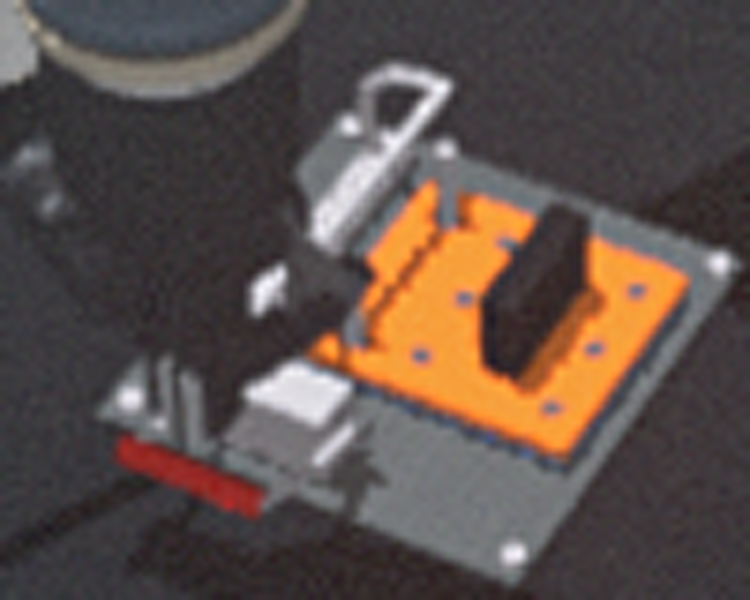

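The lever has snapped over: the bar is at (190,478), ahead of the fingers. I'll press it down to the end.

{"fn": "jog_arm", "kwargs": {"series": [{"tx": 0, "ty": 0, "tz": -1.1, "wx": 0, "wy": 0, "wz": 0, "fingers": 0.0}, {"tx": 1, "ty": 0, "tz": 0, "wx": 0, "wy": 0, "wz": 0, "fingers": 0.0}, {"tx": 0.7, "ty": 0, "tz": 0, "wx": 0, "wy": 0, "wz": 0, "fingers": 0.0}, {"tx": 0.3, "ty": 0, "tz": 0, "wx": 0, "wy": 0, "wz": 0, "fingers": 0.0}, {"tx": 0.1, "ty": 0, "tz": 0, "wx": 0, "wy": 0, "wz": 0, "fingers": 0.0}, {"tx": 0, "ty": 0, "tz": 0, "wx": 0, "wy": 0, "wz": 0, "fingers": 0.0}]}}

```text
t: 20.15
eef_pos: [0.5203, 0.3531, 0.0388]
ee_rot: [-1.328, 1.569, -2.982]
wrist_force: [-3.4, -1.0, 6.6]
gripper_width: -0.0001
```

{"fn": "jog_arm", "kwargs": {"series": [{"tx": 0.1, "ty": 0, "tz": 0, "wx": 0, "wy": 0, "wz": 0, "fingers": 0.0}, {"tx": 0.1, "ty": 0, "tz": 0, "wx": 0, "wy": 0, "wz": 0, "fingers": 0.0}, {"tx": 0, "ty": 0, "tz": 0, "wx": 0, "wy": 0, "wz": 0, "fingers": 0.0}]}}

```text
t: 20.45
eef_pos: [0.5205, 0.3531, 0.0381]
ee_rot: [-2.219, 1.57, 2.41]
wrist_force: [-6.9, -2.6, 21.5]
gripper_width: 0.0003
```

It's firmly at the stop: 21.5 N and no further travel. I'll withdraw and check in both views.

{"fn": "jog_arm", "kwargs": {"series": [{"tx": -1, "ty": 0, "tz": 0, "wx": 0, "wy": 0, "wz": 0, "fingers": 0.0}, {"tx": -3, "ty": 0, "tz": 0, "wx": 0, "wy": 0, "wz": 0, "fingers": 0.0}, {"tx": -4, "ty": 0, "tz": 0, "wx": 0, "wy": 0, "wz": 0, "fingers": 0.0}, {"tx": -4, "ty": 0, "tz": -2, "wx": 0, "wy": 0, "wz": 0, "fingers": 0.0}, {"tx": 0, "ty": -2, "tz": -4, "wx": 0, "wy": 0, "wz": 0, "fingers": 0.0}, {"tx": 0, "ty": -2, "tz": -4, "wx": 0, "wy": 0, "wz": 0, "fingers": 0.0}, {"tx": 0, "ty": 0, "tz": -4, "wx": 0, "wy": 0, "wz": 0, "fingers": 0.0}, {"tx": 0, "ty": 0, "tz": 0, "wx": 0, "wy": 0, "wz": 0, "fingers": 0.0}]}}

```text
t: 21.25
eef_pos: [0.4898, 0.503, 0.1555]
ee_rot: [-2.606, 1.568, 2.032]
wrist_force: [-0.1, 0.7, -0.5]
gripper_width: 0.0002
```

```bash
python3 - <<'E'
from h import *
import cv2
o,p,R=cur();print(p,o['wrist_force'],o['t'])
g=arm.grab_frame('side');f=arm.grab_frame('top')
cv2.imwrite('pics/z1.png',cv2.resize(g[240:320,260:360],(750,600),interpolation=cv2.INTER_CUBIC))
cv2.imwrite('pics/z1t.png',cv2.resize(f[200:280,220:320],(750,600),interpolation=cv2.INTER_CUBIC));cv2.imwrite('pics/z1raw.png',f)
for n,im,roi in(('top',f,(200,262,222,262)),('side',g,(285,325,262,310))):
    b,gg,r=[im[...,i].astype(int) for i in range(3)];m=((r>110)&(gg<90)&(b<90)&(r>2*gg)).astype(np.uint8);k=np.zeros_like(m);k[roi[0]:roi[1],roi[2]:roi[3]]=1;m*=k
    ys,xs=np.nonzero(m);print(n,xs.mean(),ys.mean())
a=cv2.imread('pics/top0.png');d=cv2.absdiff(a,f).max(2)
for nm,X in(('disc',(374,268)),('block',(468,205)),('dial',(160,278)),('loupe',(185,200))):
    x,y=X;print(nm,(d[y-12:y+12,x-14:x+14]>40).sum())
E
```

```text
[0.4898024  0.50304968 0.15546613] [-0.09926156  0.71375014 -0.47253942] 21.25
top 229.8815789473684 233.47368421052633
side 288.4909090909091 308.0
disc 0
block 0
dial 512
loupe 0
```

View pics/z1.png

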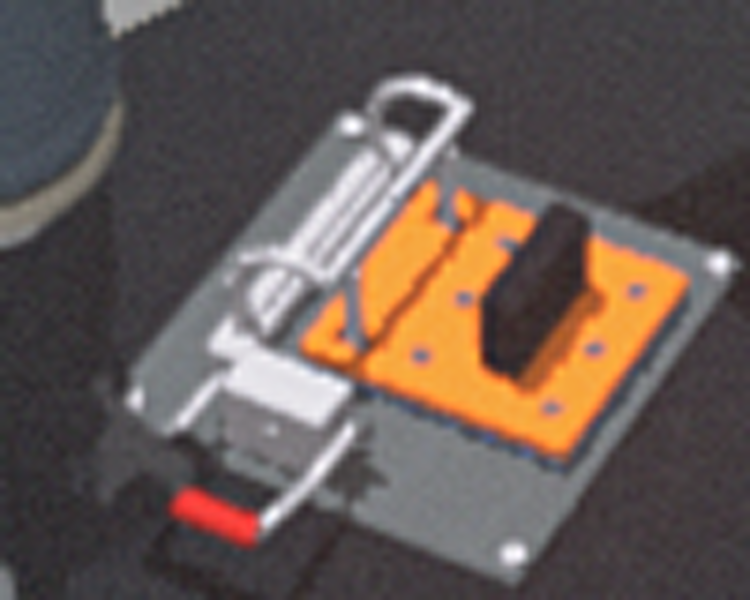

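View pics/z1t.png

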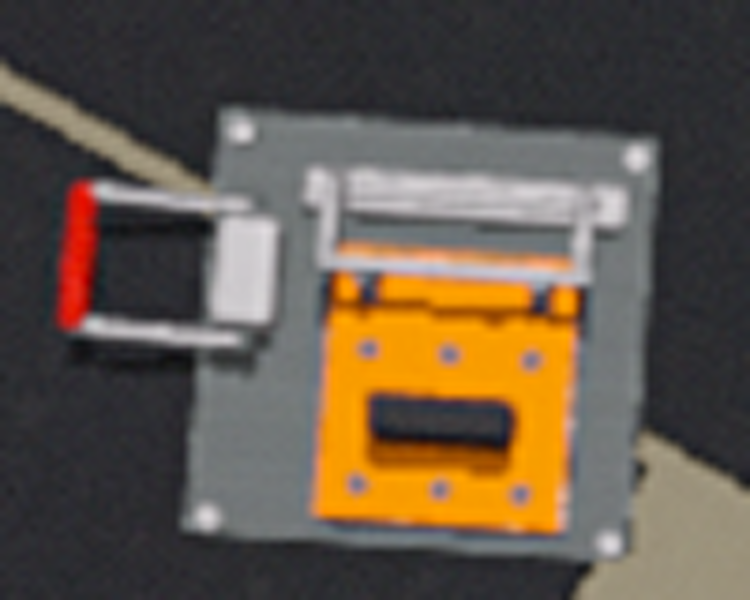

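View pics/z1raw.png

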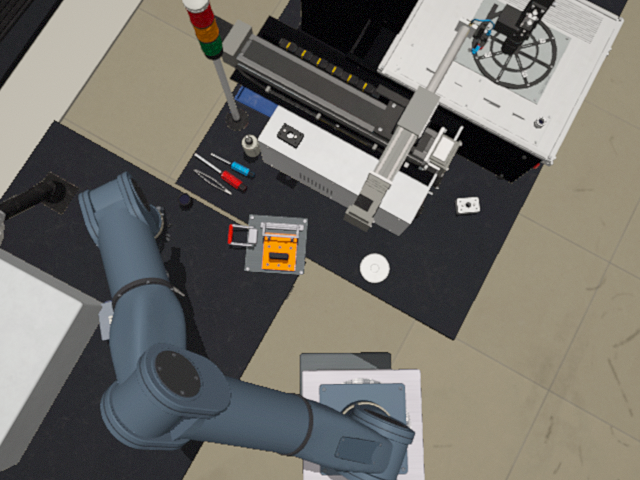

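The red bar is back at (229.9,233.5) in the top view, its exact starting pixel, so the lever is fully down. The arches lie across the posts and the plate is flat and square. The disc, block and loupe haven't changed. The dial gauge is hidden under the arm in this view; no move went near it low down. I'll hand in.

```bash
python3 - <<'E'
from rig import arm
print(arm.close_job())
E
```

```text
the job is handed in; nothing more can be done
None
```

The gauge plate is filed on both posts, the arches are closed over it, and the job was handed in at about 21 s of the 72 s allowed. The rig gives no verdict, so what follows is from my own checks.

**What I did**
- **Lever up:** I pinched the red bar and raised it along its arc. Its pixel position matched the fully raised angle of 0.95 rad to within about a pixel.
- **Plate:** I gripped it by the rib and carried it round on the robot's side of the grey axis. I found the posts by eye, about 1 to 1.5 mm towards the lever from the middle, and lowered the plate slowly. It went over both posts with no push on the tips. The wrist felt only the plate's weight until it met the bed, where it read about 25 N.
- **Lever down:** I pressed it with shut fingers until it snapped over and reached its stop at about 21 N. Then I let go and moved clear.

**Last checks**
- **Lever:** in the top view the red bar is back on its starting pixel, so the lever is fully down.
- **Plate:** it lies flat and square with the closed arches over both posts.
- **Robot:** it stands clear, with the wrist reading about 0 N.
- **Other things on the bench:** the test disc, light block and loupe are unchanged.

**Not fully confirmed**
- **Dial gauge:** the arm hid it in the final top view, so I couldn't check it. No move went near it at low height.
- **Camera agreement:** the two cameras differed by 3 to 4 mm along y. I used their average, and it worked without contact.
- **First move calls:** two were refused for missing fields; nothing moved.

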